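Clamp the pen cup's arm in the desk's pipe clamp

ROBOT

A 7-joint arm with a two-finger parallel gripper is mounted at the origin on the work surface. World frame = base frame: x ahead of the robot, y to its left, z up, the work surface at z = 0. Lengths are in m, angles in rad, forces in N, time in s.
With the tool pointing down it reaches from about 0.4 to 0.85 m from the base axis. Payload 4.5 kg.
Tool frame: the origin (TCP) lies midway between the tips of the shut fingers; the grasp point (between the pads) lies 19 mm behind it; z points along the fingers, y is the direction in which the jaws open and shut (so a half turn about z gives the same grasp; the last joint's range is limited). The gripper opens to 88 mm and grips with 3 to 60 N. Pads are 18 mm wide; open, the fingers measure 123 mm over their backs; the gripper's body (75 mm by 187 mm) begins 45 mm behind the grasp point.
Start: joints at [1.284, 0.689, -0.195, 1.565, 0.157, 0.902, -0.215], TCP at [0.197, -0.593, 0.239] pointing down, gripper open.
Joint ranges: [-3.01, 3.01], [-0.46, 2.08], [-1.47, 1.51], [0.13, 2.56], [-1, 4.14], [0.04, 2.09], [-2.66, 2.66]. Speed limits (rad/s): [2.57, 2.57, 3.14, 3.14, 3.14, 3.14, 3.14].

INTERFACE

Orientations are given as a unit quaternion [x, y, z, w].
In Python, from plant import r gives the robot as it stands. The module is installed in compiled form; this text tells all that it offers.
- The arm moves only by the tool carry_out, never from a script. Its argument "commands" is a list of rows, each a list of 6 numbers: the shift along the tool's x, y, z in m, then the turn, a rotation vector about the tool's x, y, z in degrees. In form: [[dx, dy, dz, wx, wy, wz], ...]. A call has 1 to 12 rows; each row is the pose to reach, as a shift and turn from the pose commanded when the call began, along the tool's axes at that moment; what a row does not reach only later rows make up. A row lasts 1/10 s, in which the tool goes at most 50 mm and 8.59 degrees, less where a joint would pass 70% of its speed; a pose out of reach is approached as far as the arm can. A call with a gripper value outside its range is refused whole. "fingers" is the closure in counts, from 0 (fully open) to 255 (shut), set as the call begins (left out, the last holds). The fingers move at their own pace and stop on an object; "grip_force" is the grip in N (left out, the last holds). Time passes only in rows, so rows that repeat a pose let the fingers close. It gives the time, the measured TCP pose, the force and the opening at its end, in the units of the state.
- r.get_state(): the state, without advancing time (a new reading comes with each control period).
- r.snapshot(name): name is "side" or "top" or "wrist"; returns a dict with "img" (400x640x3 uint8, blue, green, red), "intrinsics" (3x3 intrinsics, pixels), "extrinsics" (4x4, takes a point from camera to world coordinates); the wrist camera has in their place "tool_from_camera" (4x4, takes a point from camera to tool coordinates, whose origin is the TCP and whose axes are the flange's). Camera axes: x right, y down, z forward; pixel columns grow to the right and rows downward; lengths in m; the calibration is good to about 2 mm. A picture is of the moment at which its call begins: read the wrist's pose just before it. There is no depth.
- r.finish_job(): hands the job in, once; it reports no verdict.
Trained networks look in a picture, given as the dict that the camera call returned (one of the last four; its "shot" number tells which), for a name from the list of things; names that differ only in an ending like _2 or _b are one class to them, and where a whole thing is asked for, a point or a joint stands for the part that bears it (a point fixed in the world has none). Each returns a list of dicts, best first, with "p" (0 to 1); they miss things now and then, are a little off and sometimes report something else, mostly with a low value. They report only what shows in the picture. A call takes as long as a camera call. They do not tell look-alikes from the thing itself.
- r.spot_in(picture, label): "xyz" ([x, y, z] in m, in world coordinates, good to about 4 mm: the middle of the surface that is visible of it).
- r.spot_point(picture, label): "xyz" ([x, y, z] in m, in world coordinates, good to about 4 mm: a listed point, or the origin of a listed thing).
The state is a dict: "clock": time; "q": joint angles; "qd": joint speeds; "joint_torque": joint torques, N m; "tool_pos": TCP position; "eef_rot": TCP orientation; "contact_force": force on the tool from outside, world axes, zero at the start; "moment": the same for the moment, N m; "opening": opening from 0.0 (shut) to 1.0 (fully open).
Only numpy, scipy, OpenCV 4.12 (cv2) and the standard library are available. Lean on these libraries where they do the work, as an engineer would, in place of code of your own. Each camera call takes 0.05 s, during which the arm holds its last target.

TASK

The square pen cup with the tube arm stands mouth-down on the table: turn it mouth-up and lay its arm in the open pipe clamp, the cup standing on the table beside the clamp. Then swing the clamp's hinged half fully down over the arm, and after that swing its bolt fully upright into the slot in the lip. Leave everything else on the table where it is.

Things in the scene. Friction and masses are not known exactly. Their poses are not given: they have to be found in the camera images.
- cup_arm (a point): Pen cup to be clamped: point on the axis of its tube arm, 35 mm from the cup's wall. The arm: round aluminium tube, 26 mm diameter, 130 mm long, welded square to the middle of one wall. x: along the arm to its free end, 95 mm from this point. z: from the cup's mouth to its closed end. Starts mouth-down on the table (z up, this point 37 mm up); standing mouth-up, z is down and this point 58 mm up.
- cup_mid (a point): Centre of the same cup: square, grey, 60 x 60 mm outside, 95 mm tall, 4 mm walls, one end open. Axes as cup_arm's; it lies 65 mm behind cup_arm in x and 10.5 mm further in z (the arm's axis is 37 mm from the mouth, 58 mm from the closed end). Far wall 30 mm behind this point: flat, the cup stands steadily on it with the arm straight up.
- pencup: The whole pen cup with its arm, 190 mm long over all, about 0.18 kg, some two thirds of it in the cup. Origin: 37 mm from cup_arm against z (in the mouth's plane); axes as cup_arm's. The clamp may hold the arm anywhere, as long as its whole width is on the arm; some 45 mm from the cup's wall to the bore point leaves fingers room.
- clamp_bore (a point): Middle of the bore of the steel pipe clamp fixed to the table, on the bore's axis, 58 mm up. x: along the bore (the clamp is alike on both sides: the arm may lie either way round); y: to the hinge; z: up. Clamp 36 mm wide along x (foot plate 60 x 120 mm, 8 mm thick; hinge ears 52 mm wide). Its open saddle is 30 mm wide inside with sloped lead-ins 44 mm wide at the top; its floor is 43 mm up.
- cap (a joint): Angle of the clamp's hinged half, a bent steel strap 36 mm wide along x, 7 mm thick: 0 = shut over the bore, grows as it opens (stop at 2.5; starts leaning back past upright). Hinge line along x at y = +36, z = +4 mm from clamp_bore; at angle a the lip points from it along -y cos a + z sin a. Stiff (0.1 N m): stays where left.
- cap_lip (a point): Middle of the hinged half's lip, 83 mm from the hinge line. The lip is a flat fork, 68 to 98 mm from the hinge line: two prongs, 36 mm wide over both (x +-18 mm), 14 mm slot between them, 7 mm thick. Axes as clamp_bore's when shut.
- bolt (a joint): Angle of the swing bolt: 0 = upright, in the lip's slot when the hinged half is shut; grows as it leans out from the bore (stop at 1.45, nearly flat). Pivot line along x at y = -50, z = -32 mm from clamp_bore (26 mm up); at angle b it points along z cos b - y sin b. With the bolt upright the hinged half cannot be shut. Stiff (0.06 N m): stays where left.
- bolt_nut (a point): Centre of the bolt's round steel hand nut, 26 mm across, 36 mm long (48 to 84 mm from the pivot line, this point at 66), on a 10 mm rod. Its axis is the rod's (z, away from the pivot). Upright, the nut's foot is 7 mm above the shut lip, its top 110 mm above the table: hold its outer half so that the fingertips clear the lip's prongs.
- tumbler: bystander: straight steel drinking tumbler, open at the top, 76 mm across, 150 mm tall; origin at the middle of its underside
- stapler: bystander: desk stapler, 130 x 36 mm, 58 mm tall, long side along its x; origin at the middle of its underside
- tape: bystander: tape dispenser, 110 x 55 mm, 70 mm tall, long side along its x; origin at the middle of its underside
- mouse: bystander: white computer mouse, 105 x 62 mm, 34 mm tall; origin at the middle of its underside
- punch: bystander: two-hole paper punch, 110 x 85 mm, 51 mm tall; origin at the middle of its underside
- plaincup: bystander: square pen cup WITHOUT an arm, 60 x 60 mm, 95 mm tall, standing mouth-up; origin at the middle of its underside
- carton: bystander: small cardboard carton, 70 x 110 mm, 45 mm tall; origin at the middle of its underside
There are look-alikes about, which are no part of the job. What is shaped like the part that bears clamp_bore but brown is not meant.

How it is judged:
On the way, in this order (a step that is already met when the one before it is completed fails the run):
1. the cup is mouth-up with its arm lying in the saddle, the cap still open (x of clamp_bore in the frame of cup_arm between -0.017 and 0.077 m and y of clamp_bore in the frame of cup_arm between -0.006 and 0.006 m and z of clamp_bore in the frame of cup_arm between -0.006 and 0.006 m and angle between cup_arm's own z axis and vertical above 3 rad and angle between the x axis of cup_arm and the x axis of clamp_bore, either way round below 0.15 rad and value of joint cap above 0.6 rad), for 0.2 s.
2. the hinged half is shut over the arm, the bolt still leaning out (x of clamp_bore in the frame of cup_arm between -0.017 and 0.077 m and y of clamp_bore in the frame of cup_arm between -0.006 and 0.006 m and z of clamp_bore in the frame of cup_arm between -0.006 and 0.006 m and angle between cup_arm's own z axis and vertical above 3 rad and angle between the x axis of cup_arm and the x axis of clamp_bore, either way round below 0.15 rad and value of joint cap below 0.05 rad and value of joint bolt above 0.3 rad), for 0.2 s.
3. the bolt stands in the slot (x of clamp_bore in the frame of cup_arm between -0.017 and 0.077 m and y of clamp_bore in the frame of cup_arm between -0.006 and 0.006 m and z of clamp_bore in the frame of cup_arm between -0.006 and 0.006 m and angle between cup_arm's own z axis and vertical above 3 rad and angle between the x axis of cup_arm and the x axis of clamp_bore, either way round below 0.15 rad and value of joint cap below 0.05 rad and value of joint bolt below 0.1 rad), for 0.2 s.
At the end, for the whole second after the job is handed in: The pen cup is at rest, mouth-up (within 8 degrees), its arm along the bore (within 8 degrees and 6 mm of the bore's axis) with the clamp's whole width on the arm; the hinged half is shut (within 0.05 rad) and the bolt upright in the slot (within 0.10 rad) (all of step 3 and linear speed of pencup below 0.03 m/s); the robot touches nothing.
It fails at once if a bystander is pushed more than 30 mm from its place (distance of any of tumbler, stapler, tape, mouse, punch, plaincup, carton from where it was at the start of the episode above 0.03 m).
It fails at once if a bystander is tipped over (angle between any of tumbler, stapler, tape, mouse, punch, plaincup, carton's own z axis and vertical above 0.35 rad).
It also fails if it takes over 72 s, if anything falls off the work surface, if the arm or the gripper's body presses on something with over 40 N, if the wrist force passes 120 N, or if a joint passes its speed limit or range.

## Working session

There is one attempt and no reset: what is moved stays moved. The work goes in short steps, Python scripts to look and compute and a tool call to move; the robot and the scene stay as the last step left them, time stands still between calls to the robot, and variables do not carry over. Pictures are saved under pics/ and viewed, and the job is handed in when it is done.

Besides the shell and the picture viewer there is one more tool, called by a JSON object that holds its "api" and its "payload". carry_out: Moves the arm, as the interface text tells. Its arguments: {"type":"object","properties":{"commands":{"type":"array","items":{"type":"array","items":{"type":"number"}}},"fingers":{"type":"number"},"grip_force":{"type":"number"}},"required":["commands"]}

```bash
mkdir -p pics; ls; python3 - <<'E'
from plant import r
import cv2,numpy as np
s=r.get_state();print({k:np.round(v,3).tolist() for k,v in s.items()})
for n in ("side","top","wrist"):
    p=r.snapshot(n);cv2.imwrite(f"pics/{n}0.png",p["img"])
    print(n,p["shot"],np.round(p["intrinsics"],1).tolist(),np.round(p.get("extrinsics",p.get("tool_from_camera")),3).tolist())
    for l in ("cup_arm","cup_mid","pencup","clamp_bore","cap_lip","bolt_nut"):
        print(l,[(np.round(d["xyz"],3).tolist(),round(d["p"],2)) for d in r.spot_point(p,l)[:3]])
E
```

```text
pics
{'clock': 0.0, 'q': [1.284, 0.69, -0.195, 1.566, 0.157, 0.902, -0.215], 'qd': [-0.001, -0.001, 0.0, 0.002, -0.0, 0.001, 0.0], 'joint_torque': [0.0, -52.756, -1.267, -15.343, -0.053, 0.007, 0.0], 'tool_pos': [0.197, -0.593, 0.238], 'eef_rot': [0.987, 0.16, -0.0, -0.001], 'contact_force': [0.04, 0.714, -0.448], 'moment': [0.052, -0.024, -0.003], 'opening': 0.999}
side 1 [[443.5, 0.0, 325.7], [0.0, 443.5, 200.1], [0.0, 0.0, 1.0]] [[-0.961, -0.206, 0.186, 0.295], [-0.278, 0.705, -0.653, 0.743], [0.004, -0.679, -0.734, 0.948], [0.0, 0.0, 0.0, 1.0]]
cup_arm [([0.512, 0.459, 0.0], 0.71), ([0.522, -0.215, 0.036], 0.63)]
cup_mid [([0.534, -0.279, 0.05], 0.65)]
pencup [([0.527, -0.218, -0.002], 0.86)]
clamp_bore [([0.313, 0.309, 0.055], 0.92), ([0.531, 0.247, 0.055], 0.75), ([0.328, 0.132, 0.057], 0.75)]
cap_lip [([0.359, 0.304, 0.065], 0.89), ([0.439, 0.223, 0.12], 0.59), ([0.376, 0.133, 0.064], 0.56)]
bolt_nut [([0.633, 0.266, 0.072], 0.74), ([0.382, 0.132, 0.09], 0.67), ([0.365, 0.302, 0.092], 0.53)]
top 2 [[487.2, 0.0, 322.2], [0.0, 487.2, 195.7], [0.0, 0.0, 1.0]] [[0.02, -0.993, 0.12, 0.333], [-1.0, -0.021, -0.002, 0.016], [0.005, -0.12, -0.993, 1.672], [0.0, 0.0, 0.0, 1.0]]
cup_arm [([0.527, -0.218, 0.038], 0.85)]
cup_mid [([0.535, -0.282, 0.05], 0.65)]
pencup [([0.529, -0.214, -0.002], 0.91)]
clamp_bore [([0.327, 0.134, 0.059], 0.75), ([0.313, 0.304, 0.056], 0.57), ([0.716, 0.075, 0.002], 0.54)]
cap_lip [([0.379, 0.132, 0.063], 0.78), ([0.362, 0.309, 0.066], 0.75), ([0.439, 0.225, 0.124], 0.61)]
bolt_nut [([0.634, 0.26, 0.066], 0.42), ([0.379, 0.134, 0.092], 0.41), ([0.361, 0.306, 0.09], 0.38)]
wrist 3 [[279.4, 0.0, 319.3], [0.0, 279.4, 197.7], [0.0, 0.0, 1.0]] [[0.0, -0.956, -0.293, 0.077], [1.0, -0.0, 0.001, 0.0], [-0.001, -0.293, 0.956, -0.147], [0.0, 0.0, 0.0, 1.0]]
cup_arm []
cup_mid []
pencup []
clamp_bore []
cap_lip []
bolt_nut []
```

View pics/side0.png

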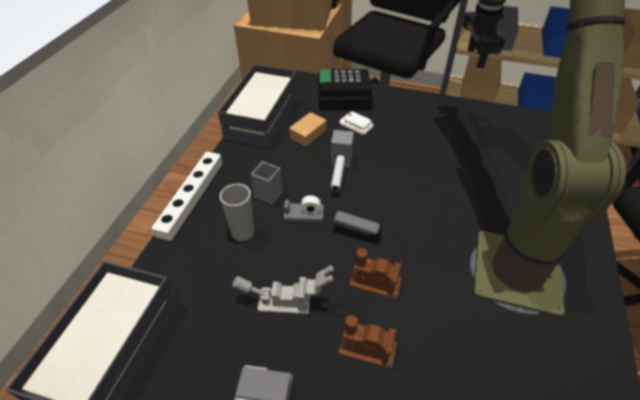

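View pics/top0.png

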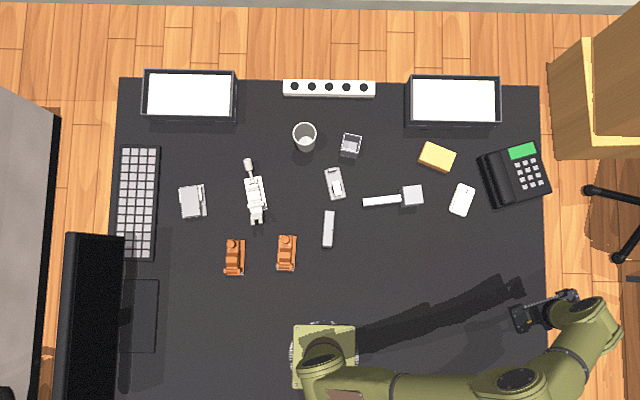

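```bash
python3 - <<'E'
from plant import r
import cv2,numpy as np
p=r.snapshot("top")
for l in ("tumbler","stapler","tape","mouse","punch","plaincup","carton","pencup"):
        print(l,[(np.round(d["xyz"],3).tolist(),round(d["p"],2)) for d in r.spot_point(p,l)[:2]])
E
```

```text
tumbler [([0.719, 0.075, 0.003], 0.84)]
stapler [([0.421, -0.008, -0.0], 0.67)]
tape [([0.577, -0.025, -0.002], 0.68)]
mouse [([0.53, -0.462, 0.005], 0.85), ([0.511, 0.46, -0.0], 0.64)]
punch [([0.507, 0.455, -0.003], 0.64)]
plaincup [([0.703, -0.08, -0.001], 0.58)]
carton [([0.678, -0.37, -0.002], 0.85), ([0.718, 0.077, 0.007], 0.47)]
pencup [([0.528, -0.214, 0.0], 0.61)]
```

```bash
cat > h.py <<'E'
from plant import r
import numpy as np, cv2, json
from scipy.spatial.transform import Rotation as R
def pose():
    s=r.get_state(); return np.array(s["tool_pos"]),R.from_quat(s["eef_rot"]),s
def Rt(x,z):
    x=np.array(x,float);z=np.array(z,float);z/=np.linalg.norm(z);x-=z*(x@z);x/=np.linalg.norm(x)
    return R.from_matrix(np.c_[x,np.cross(z,x),z])
def to(p,Rg,start=None):
    """delta row to reach TCP p, orientation Rg"""
    p0,R0,_=pose()
    if start: p0,R0=start
    d=R0.inv().apply(np.array(p)-p0); w=(R0.inv()*Rg).as_rotvec(degrees=True)
    print("row",np.round(d,4).tolist(),np.round(w,2).tolist(),"rows>=",round(max(np.linalg.norm(d)/.05,np.linalg.norm(w)/8.59),1))
    return d,w
def log():
    p,Rr,s=pose()
    print("t",round(s["clock"],2),"p",np.round(p,4).tolist(),"x",np.round(Rr.as_matrix()[:,0],3).tolist(),"z",np.round(Rr.as_matrix()[:,2],3).tolist(),"q",np.round(s["q"],3).tolist(),"F",np.round(s["contact_force"],1).tolist(),"op",round(s["opening"],3))
    open("data.jsonl","a").write(json.dumps([list(map(float,s["q"])),p.tolist(),Rr.as_quat().tolist()])+"\n")
E
python3 - <<'E'
from h import *
log()
to([0.52,-0.20,0.36],Rt([-0.12,0.99,0],[0,0,-1]))
E
```

```text
t 1.5 p [0.1971, -0.5931, 0.2387] x [0.949, 0.315, -0.0] z [-0.0, -0.0, -1.0] q [1.284, 0.689, -0.195, 1.565, 0.157, 0.903, -0.215] F [0.1, -0.1, -0.2] op 0.998
row [0.4304, -0.2712, -0.1213] [0.0, 0.0, -78.53] rows>= 10.5
```

{"api": "carry_out", "payload": {"commands": [[0.1,-0.06,-0.12,0,0,-20],[0.2,-0.12,-0.12,0,0,-40],[0.43,-0.27,-0.12,0,0,-78.5],[0.43,-0.27,-0.12,0,0,-78.5],[0.43,-0.27,-0.12,0,0,-78.5],[0.43,-0.27,-0.12,0,0,-78.5],[0.43,-0.27,-0.12,0,0,-78.5],[0.43,-0.27,-0.12,0,0,-78.5],[0.43,-0.27,-0.12,0,0,-78.5],[0.43,-0.27,-0.12,0,0,-78.5],[0.43,-0.27,-0.12,0,0,-78.5],[0.43,-0.27,-0.12,0,0,-78.5]]}}

```text
clock: 2.7
tool_pos: [0.5234, -0.1955, 0.3599]
eef_rot: [0.66, 0.751, 0.003, 0.001]
contact_force: [0.1, 0.9, -0.7]
opening: 0.999
```

```bash
python3 - <<'E'
from h import *
log()
P=pose()
p=r.snapshot("wrist");cv2.imwrite("pics/w1.png",p["img"])
np.savez("w1.npz",img=p["img"],K=p["intrinsics"],T=p["tool_from_camera"],p=P[0],q=P[1].as_quat())
for l in ("cup_arm","cup_mid","pencup"):
        print(l,[(np.round(d["xyz"],4).tolist(),round(d["p"],2)) for d in r.spot_point(p,l)[:3]])
E
```

```text
t 2.7 p [0.5234, -0.1955, 0.3599] x [-0.129, 0.992, 0.002] z [0.004, 0.003, -1.0] q [0.654, 0.519, -0.627, 1.583, 0.322, 1.141, 0.084] F [0.1, 0.9, -0.7] op 0.999
cup_arm [([0.5276, -0.2143, 0.0378], 0.57)]
cup_mid [([0.5298, -0.2793, 0.0476], 0.87), ([0.5258, -0.2143, -0.0023], 0.41)]
pencup [([0.5272, -0.2142, 0.0012], 0.64)]
```

View pics/w1.png

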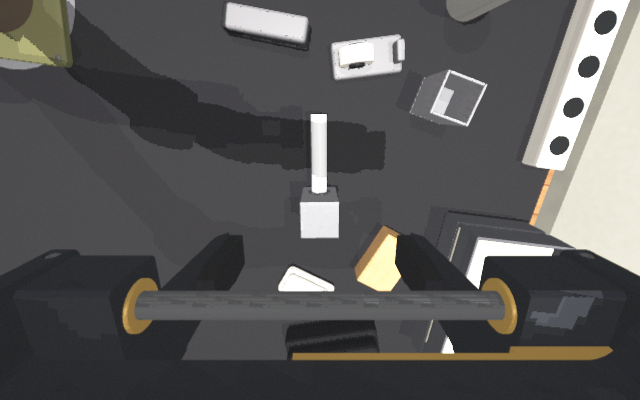

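```bash
cat > fit.py <<'E'
import numpy as np, json, itertools
from scipy.spatial.transform import Rotation as R
from scipy.optimize import least_squares
D=[json.loads(l) for l in open("data.jsonl")]
def fk(q,s,p):
    d1,d3,d5,d7,b0,t0,a=p[:7]
    T=R.from_euler('z',b0);pos=np.zeros(3)
    T=T*R.from_euler('z',s[0]*q[0]);pos=pos+T.apply([0,0,d1])
    T=T*R.from_euler('y',q[1]);
    T=T*R.from_euler('z',s[1]*q[2]);pos=pos+T.apply([a,0,d3])
    T=T*R.from_euler('y',q[3]);
    T=T*R.from_euler('z',s[2]*q[4]);pos=pos+T.apply([-a,0,d5])
    T=T*R.from_euler('y',q[5]);
    T=T*R.from_euler('z',s[3]*q[6]+t0);pos=pos+T.apply([0,0,d7])
    return pos,T
if __name__=="__main__":
    res=[]
    for s in itertools.product([1,-1],repeat=4):
      for b in (0,np.pi/2,np.pi,-np.pi/2,-2.53):
       for t in (0,np.pi/2,np.pi,-np.pi/2):
        def f(p):
            o=[]
            for q,x,qu in D:
                P,T=fk(q,s,p); o+=list(P-x)+list(.3*(T.inv()*R.from_quat(qu)).as_rotvec())
            o+=list(1e-3*p[6:7])
            return np.array(o)
        l=least_squares(f,[.3,.4,.4,.25,b,t,0]);res.append((l.cost,s,np.round(l.x,4).tolist()))
    res.sort(key=lambda z:z[0])
    for z in res[:6]:print(z)
E
python3 fit.py
```

```text
(np.float64(3.999093301950562e-09), (-1, -1, -1, -1), [4.0334, 0.6327, 0.3082, 4.0903, -0.0557, -4.7681, -0.0106])
(np.float64(3.999093301951691e-09), (-1, -1, -1, -1), [4.0334, 0.6327, 0.3082, 4.0903, -0.0557, 1.5151, -0.0106])
(np.float64(3.999093301951924e-09), (-1, -1, -1, -1), [4.0334, 0.6327, 0.3082, 4.0903, -0.0557, 1.5151, -0.0106])
(np.float64(3.999093301951979e-09), (-1, -1, -1, -1), [4.0334, 0.6327, 0.3082, 4.0903, -0.0557, 1.5151, -0.0106])
(np.float64(3.999093301951993e-09), (-1, -1, -1, -1), [4.0334, 0.6327, 0.3082, 4.0903, -0.0557, 1.5151, -0.0106])
(np.float64(3.999093301955298e-09), (-1, -1, -1, -1), [4.0334, 0.6327, 0.3082, 4.0903, -0.0557, 1.5151, -0.0106])
```

{"api": "carry_out", "payload": {"commands": [[0,0,0,0,-8,0],[0,0,0,0,-16,0],[0,0,0,0,-24,0],[0,0,0,0,-32,0],[0,0,0,0,-40,0],[0,0,0,0,-48,0],[0,0,0,0,-48,0]]}}

```text
clock: 3.6
tool_pos: [0.5196, -0.1987, 0.3563]
eef_rot: [0.603, 0.686, -0.271, 0.303]
contact_force: [-0.0, -0.3, -0.1]
opening: 1.004
```

```bash
python3 - <<'E'
from h import *
log()
E
python3 fit.py
```

```text
t 3.6 p [0.5196, -0.1987, 0.3563] x [-0.089, 0.664, -0.743] z [0.089, -0.737, -0.67] q [0.021, 0.513, -0.305, 1.942, 1.091, 1.202, -0.821] F [-0.0, -0.3, -0.1] op 1.004
(np.float64(0.0001421424495649742), (-1, -1, -1, -1), [0.2714, 0.6467, 0.3879, 0.2825, -0.0367, -4.745, -0.0588])
(np.float64(0.00014214244956497774), (-1, -1, -1, -1), [0.2714, 0.6467, 0.3879, 0.2825, -0.0367, 1.5382, -0.0588])
(np.float64(0.00014214244956497812), (-1, -1, -1, -1), [0.2714, 0.6467, 0.3879, 0.2825, -0.0367, 1.5382, -0.0588])
(np.float64(0.00014214244956498642), (-1, -1, -1, -1), [0.2714, 0.6467, 0.3879, 0.2825, -0.0367, 1.5382, -0.0588])
(np.float64(0.00014214244956499864), (-1, -1, -1, -1), [0.2714, 0.6467, 0.3879, 0.2825, -0.0367, 1.5382, -0.0588])
(np.float64(0.00014214244956500073), (-1, -1, -1, -1), [0.2714, 0.6467, 0.3879, 0.2825, -0.0367, 1.5382, -0.0588])
```

```bash
cat > fit2.py <<'E'
import numpy as np, json
from scipy.spatial.transform import Rotation as R
from scipy.optimize import least_squares
D=[json.loads(l) for l in open("data.jsonl")]
Z=lambda a:R.from_euler('z',-a); Y=lambda a:R.from_euler('y',a)
def fk(q,p):
    # p: b0,t0, o1(3),o3(3),o5(3),o7(3)
    T=R.from_euler('z',p[0])*Z(q[0]);pos=T.apply(p[2:5])
    T=T*Y(q[1])*Z(q[2]);pos=pos+T.apply(p[5:8])
    T=T*Y(q[3])*Z(q[4]);pos=pos+T.apply(p[8:11])
    T=T*Y(q[5])*R.from_euler('z',-q[6]+p[1]);pos=pos+T.apply(p[11:14])
    return pos,T
def fit():
    for q,x,qu in D:
        T=fk(q,[0,np.pi/2]+[0]*12)[1]; print("rot resid deg",np.round((T.inv()*R.from_quat(qu)).as_rotvec(degrees=True),2))
    x0=np.array([0,np.pi/2,0,0,.27,0,0,.6,0,0,.4,0,0,.28])
    reg=np.array([1,1,1,1,.05,1,1,.05,1,1,.05,5,5,.05])*.01
    def f(p):
        o=[]
        for q,x,qu in D:
            P,T=fk(q,p); o+=list(P-x)+list(.3*(T.inv()*R.from_quat(qu)).as_rotvec())
        return np.r_[o,reg*(p-x0)]
    l=least_squares(f,x0);return l.x,[np.round(1e3*(fk(q,l.x)[0]-x),1).tolist() for q,x,_ in D]
if __name__=="__main__":
    p,e=fit();print(np.round(p,4).tolist());print(e);np.save("kin.npy",p)
E
python3 fit2.py
```

```text
rot resid deg [-0. -0.  0.]
rot resid deg [ 0. -0.  0.]
rot resid deg [-0. -0. -0.]
[-0.0, 1.5708, 0.0025, -0.0196, 0.3519, -0.0068, -0.0231, 0.5584, -0.0017, -0.0031, 0.3503, -0.0002, 0.0004, 0.3298]
[[0.0, 0.0, -0.0], [-0.0, -0.0, 0.0], [0.0, 0.0, 0.0]]
```

```bash
cat > ik.py <<'E'
import numpy as np
from fit2 import fk
from h import Rt
from scipy.optimize import least_squares
from scipy.spatial.transform import Rotation as R
kp=np.load("kin.npy")
lo=np.array([-3.01,-.46,-1.47,.13,-1,.04,-2.66]);hi=np.array([3.01,2.08,1.51,2.56,4.14,2.09,2.66])
def ik(p,Rg,q0,w=.02):
    def f(q):
        P,T=fk(q,kp);return np.r_[(P-p)*10,(T.inv()*Rg).as_rotvec()*3,w*(q-q0)*.1]
    l=least_squares(f,np.clip(q0,lo+.03,hi-.03),bounds=(lo+.02,hi-.02));
    P,T=fk(l.x,kp);return l.x,np.linalg.norm(P-p),(T.inv()*Rg).magnitude()
def multi(p,Rg,n=30,seed=0):
    g=np.random.default_rng(seed);out=[]
    for _ in range(n):
        q,a,b=ik(np.array(p),Rg,g.uniform(lo,hi))
        if a<.004 and b<.02: out.append(q)
    return out
E
python3 - <<'E'
from ik import *
for az in range(0,360,30):
  t=np.deg2rad(az);zt=[np.cos(t),np.sin(t),0]
  for s in (1,-1):
    o=multi([.5,-.1,.13],Rt([0,0,s],zt),25)
    m=[np.min(np.minimum(q-lo,hi-q)) for q in o]
    print(az,s,len(o),np.round(o[int(np.argmax(m))],2) if o else "",np.round(max(m),2) if m else "")
E
```

```text
0 1 0  
0 -1 0  
30 1 9 [ 1.61  2.06 -1.34  2.29  2.9   0.23 -2.37] 0.02
30 -1 11 [ 1.62  2.06 -1.34  2.29  2.89  0.23  0.78] 0.02
60 1 9 [ 1.34  1.6  -0.97  1.86 -0.61  0.7   0.97] 0.39
60 -1 8 [ 1.3   1.56 -0.89  1.86 -0.73  0.76 -2.06] 0.27
90 1 9 [ 1.03  1.52 -0.8   1.42 -0.41  1.36  0.77] 0.56
90 -1 9 [ 0.91  1.44 -0.54  1.43 -0.62  1.46 -2.17] 0.38
120 1 10 [ 0.81  1.64 -1.04  1.   -0.06  1.9   0.51] 0.19
120 -1 14 [ 0.71  1.55 -0.69  1.   -0.29  1.92 -2.39] 0.17
150 1 0  
150 -1 0  
180 1 0  
180 -1 0  
210 1 12 [-0.39  1.64  0.83  0.96  0.04  2.04  2.42] 0.05
210 -1 16 [-0.41  1.66  0.89  0.96  0.01  2.04 -0.69] 0.05
240 1 12 [-0.63  1.52  0.63  1.36  0.37  1.56  2.25] 0.41
240 -1 15 [-0.66  1.55  0.71  1.37  0.31  1.53 -0.83] 0.53
270 1 14 [-0.58  1.36  0.12  1.8   1.01  1.46  1.62] 0.63
270 -1 14 [-0.84  1.48  0.57  1.81  0.74  1.08 -1.24] 0.6
300 1 12 [-0.5   1.43 -0.16  2.23  1.49  1.71  1.05] 0.33
300 -1 16 [-0.49  1.43 -0.18  2.23  1.49  1.73 -2.1 ] 0.33
330 1 0  
330 -1 0
```

```bash
cat >> h.py <<'E'
def ray_z(d,uv,z):
    K=d["K"];T=d["T"];M=R.from_quat(d["q"]).as_matrix()
    c=np.linalg.inv(K)@[uv[0],uv[1],1]; c=T[:3,:3]@c; o=d["p"]+M@T[:3,3]; v=M@c
    return o+v*(z-o[2])/v[2]
def wshot(name,labels=()):
    P=pose(); p=r.snapshot("wrist");cv2.imwrite(f"pics/{name}.png",p["img"])
    d=dict(img=p["img"],K=np.array(p["intrinsics"]),T=np.array(p["tool_from_camera"]),p=P[0],q=P[1].as_quat());np.savez(name+".npz",**d)
    for l in labels: print(l,[(np.round(x["xyz"],4).tolist(),round(x["p"],2)) for x in r.spot_point(p,l)[:3]])
    return d
E
python3 - <<'E'
from h import *
d=dict(np.load("w1.npz"))
im=d["img"];cv2.imwrite("pics/w1z.png",cv2.resize(im[90:260,260:380],None,fx=5,fy=5,interpolation=cv2.INTER_CUBIC)[:600])
for uv,z in [((319,115),.037),((319,190),.037),((311,140),.037),((327,140),.037),((311,180),.037),((327,180),.037),((301,237),.095),((338,237),.095)]: print(uv,z,np.round(ray_z(d,uv,z),4))
E
```

```text
(319, 115) 0.037 [ 0.516  -0.1243  0.037 ]
(319, 190) 0.037 [ 0.5321 -0.2487  0.037 ]
(311, 140) 0.037 [ 0.5079 -0.1653  0.037 ]
(327, 140) 0.037 [ 0.5342 -0.1619  0.037 ]
(311, 180) 0.037 [ 0.5161 -0.2327  0.037 ]
(327, 180) 0.037 [ 0.5435 -0.2292  0.037 ]
(301, 237) 0.095 [ 0.5111 -0.3144  0.095 ]
(338, 237) 0.095 [ 0.5703 -0.3068  0.095 ]
```

View pics/w1z.png

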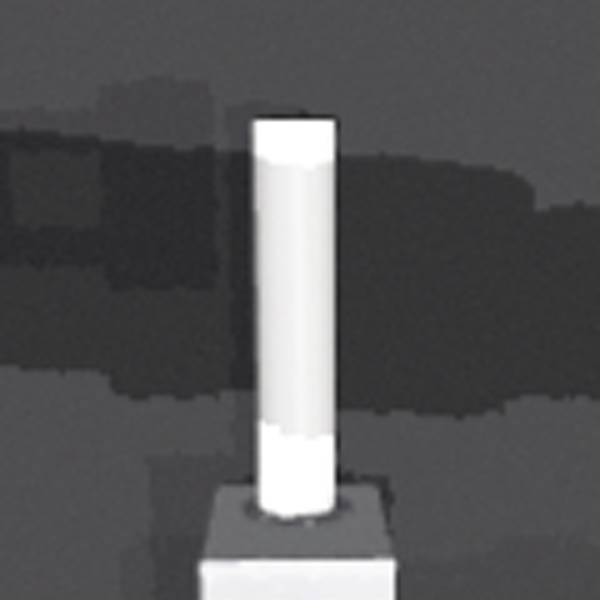

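```bash
python3 - <<'E'
from h import *
to([.5252,-.1955,.12],Rt([-.123,.992,0],[0,0,-1]))
E
```

```text
row [0.1771, 0.0075, 0.1564] [-0.26, 47.96, 0.31] rows>= 5.6
```

{"api": "carry_out", "payload": {"commands": [[0.05,0.002,0.045,0,12,0],[0.09,0.004,0.08,0,24,0],[0.13,0.006,0.12,0,36,0],[0.177,0.0075,0.1564,-0.26,48,0.3],[0.177,0.0075,0.1564,-0.26,48,0.3],[0.177,0.0075,0.1564,-0.26,48,0.3],[0.177,0.0075,0.1564,-0.26,48,0.3],[0.177,0.0075,0.1564,-0.26,48,0.3]]}}

```text
clock: 4.4
tool_pos: [0.5275, -0.2005, 0.1234]
eef_rot: [0.666, 0.746, 0.003, 0.003]
contact_force: [-0.4, 1.0, 0.6]
opening: 1.004
```

```bash
python3 - <<'E'
from h import *
log()
d=wshot("w2",["cup_arm"])
to([.5252,-.1955,.018],Rt([-.123,.992,0],[0,0,-1]))
E
python3 fit2.py
```

```text
t 4.4 p [0.5275, -0.2005, 0.1234] x [-0.113, 0.994, -0.001] z [0.009, -0.0, -1.0] q [0.634, 0.835, -0.61, 1.846, 0.729, 0.689, -0.292] F [-0.4, 1.0, 0.6] op 1.004
cup_arm [([0.5266, -0.2147, 0.0391], 0.58)]
row [0.0024, -0.0035, 0.106] [0.51, 0.09, -0.25] rows>= 2.1
rot resid deg [-0. -0.  0.]
rot resid deg [ 0. -0.  0.]
rot resid deg [-0. -0. -0.]
rot resid deg [-0. -0. -0.]
[-0.0001, 1.5707, 0.0001, -0.0187, 0.3467, -0.0034, -0.0256, 0.5638, 0.0006, -0.0015, 0.3475, -0.0, 0.0005, 0.3263]
[[0.0, -0.0, 0.0], [-0.0, -0.0, -0.0], [0.0, 0.0, 0.0], [-0.0, 0.0, -0.0]]
```

View pics/w2.png

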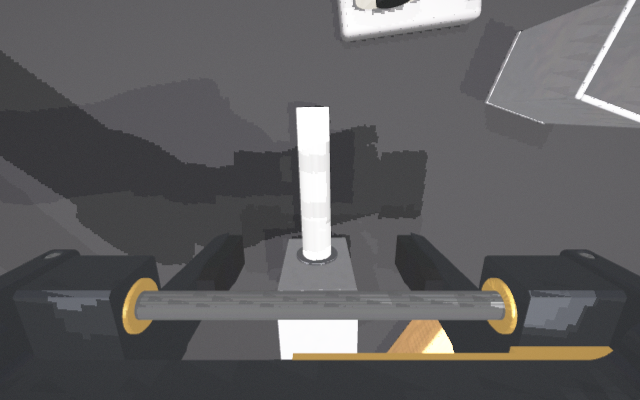

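```bash
python3 - <<'E'
from h import *
d=dict(np.load("w2.npz"))
for uv in ((313,108),(314.5,180),(316.5,253)): print(np.round(ray_z(d,uv,.037),4))
E
```

```text
[ 0.5152 -0.1229  0.037 ]
[ 0.5227 -0.1812  0.037 ]
[ 0.5321 -0.2503  0.037 ]
```

{"api": "carry_out", "payload": {"commands": [[0.002,-0.003,0.04,0.5,0,-0.3],[0.002,-0.003,0.08,0.5,0,-0.3],[0.002,-0.003,0.106,0.5,0,-0.3],[0.002,-0.003,0.106,0.5,0,-0.3],[0.002,-0.003,0.106,0.5,0,-0.3],[0.002,-0.003,0.106,0.5,0,-0.3]]}}

```text
clock: 5.1
tool_pos: [0.5263, -0.1959, 0.0186]
eef_rot: [0.662, 0.75, -0.0, 0.001]
contact_force: [-0.1, 0.0, 0.9]
opening: 0.996
```

```bash
python3 - <<'E'
from h import *
log()
E
```

```text
t 5.1 p [0.5263, -0.1959, 0.0186] x [-0.124, 0.992, -0.001] z [0.001, -0.001, -1.0] q [0.54, 0.986, -0.46, 1.88, 0.895, 0.495, -0.434] F [-0.1, 0.0, 0.9] op 0.996
```

{"api": "carry_out", "payload": {"commands": [[0,0,0,0,0,0],[0,0,0,0,0,0],[0,0,0,0,0,0],[0,0,0,0,0,0],[0,0,0,0,0,0],[0,0,0,0,0,0],[0,0,0,0,0,0]], "fingers": 255, "grip_force": 60}}

```text
clock: 5.8
tool_pos: [0.5246, -0.1965, 0.0165]
eef_rot: [0.663, 0.749, -0.001, -0.001]
contact_force: [-0.5, -0.3, -0.4]
opening: 0.393
```

```bash
python3 - <<'E'
from h import *
from ik import *
log()
_,_,s=pose();q=np.array(s["q"])
u=np.array([-.123,.992,0])
# path: lift then tilt
for (pt) in ([.525,-.1955,.25],[.48,-.15,.2],[.5,-.1,.14],[.45,-.15,.14],[.5,-.2,.14],[.45,-.1,.14]):
    o=multi(pt,Rt([0,0,1],u),30)
    m=[np.min(np.minimum(a-lo,hi-a)) for a in o]
    b=o[int(np.argmax(m))] if o else None
    print(pt,len(o),np.round(b,2) if o else "",max(m) if m else "")
    o=multi(pt,Rt([0,0,-1],-u),30)
    m=[np.min(np.minimum(a-lo,hi-a)) for a in o]
    b=o[int(np.argmax(m))] if o else None
    print("   rev",pt,len(o),np.round(b,2) if o else "",max(m) if m else "")
E
```

```text
t 5.8 p [0.5246, -0.1965, 0.0165] x [-0.122, 0.993, 0.0] z [-0.003, -0.0, -1.0] q [0.541, 0.989, -0.458, 1.881, 0.896, 0.495, -0.435] F [-0.5, -0.3, -0.4] op 0.393
[0.525, -0.1955, 0.25] 12 [ 1.03  1.42 -0.94  1.12 -0.36  1.74  0.49] 0.34944844642718187
   rev [0.525, -0.1955, 0.25] 20 [-0.39  1.12  0.06  2.05  1.34  1.51 -1.58] 0.5112754163392825
[0.48, -0.15, 0.2] 12 [ 1.06  1.44 -0.88  1.34 -0.34  1.57  0.62] 0.5172877369456015
   rev [0.48, -0.15, 0.2] 19 [-0.47  1.22 -0.01  2.09  1.23  1.52 -1.74] 0.4684142229665831
[0.5, -0.1, 0.14] 12 [ 0.96  1.49 -0.78  1.35 -0.39  1.49  0.74] 0.588475438339106
   rev [0.5, -0.1, 0.14] 19 [-0.57  1.33  0.05  1.93  1.14  1.48 -1.66] 0.6105324940499102
[0.45, -0.15, 0.14] 12 [ 1.09  1.51 -0.85  1.37 -0.27  1.54  0.69] 0.5510174600019941
   rev [0.45, -0.15, 0.14] 19 [-0.41  1.35 -0.14  2.1   1.23  1.59 -1.91] 0.4598964480024641
[0.5, -0.2, 0.14] 12 [ 1.05  1.57 -0.91  1.09 -0.24  1.72  0.58] 0.3668960691076326
   rev [0.5, -0.2, 0.14] 20 [-0.37  1.34  0.02  2.02  1.34  1.5  -1.78] 0.5374622034119589
[0.45, -0.1, 0.14] 12 [ 1.02  1.47 -0.75  1.48 -0.38  1.44  0.81] 0.6140330964383813
   rev [0.45, -0.1, 0.14] 19 [-0.53  1.34 -0.1   2.04  1.13  1.56 -1.83] 0.5171159508133507
```

```bash
cat > sim.py <<'E'
from ik import *
def run(q,wps,verbose=1):
    """wps: list of (p,R); interpolate each in steps <=6deg/40mm, min-norm continuation"""
    P,T=fk(q,kp)
    for p,Rg in wps:
        p=np.array(p,float);w=(T.inv()*Rg).as_rotvec();n=int(max(np.ceil(np.linalg.norm(w)/np.deg2rad(6)),np.ceil(np.linalg.norm(p-P)/.04),1))
        worst=0
        for i in range(1,n+1):
            pi=P+(p-P)*i/n;Ri=T*R.from_rotvec(w*i/n)
            qn,a,b=ik(pi,Ri,q,w=.2)
            worst=max(worst,np.abs(qn-q).max());q=qn
        print(np.round(p,3),"err",round(a*1e3,1),round(np.rad2deg(b),1),"q",np.round(q,2),"step",round(worst,2),"margin",round(np.min(np.minimum(q-lo,hi-q)),2))
        P,T=p,Rg
    return q
def dn(az): t=np.deg2rad(az);return Rt([np.cos(t),np.sin(t),0],[0,0,-1])
def tl(az,tilt): # tool pointing: down tilted by 'tilt' deg with tool x rising; x az
    t=np.deg2rad(az);a=np.deg2rad(tilt);u=np.array([np.cos(t),np.sin(t),0]);k=np.array([0,0,1.])
    return Rt(np.cos(a)*u+np.sin(a)*k,-np.cos(a)*k+np.sin(a)*u)
E
python3 - <<'E'
from h import *
from sim import *
log()
q0=np.array(pose()[2]["q"])
print("A yaw then tilt")
for xy in ([.5,-.1],[.5,.1],[.45,.2]):
  q=run(q0,[([.525,-.196,.15],dn(97)),([*xy,.3],dn(97)),([*xy,.3],dn(150)),([*xy,.3],dn(200)),([*xy,.3],dn(230)),([*xy,.3],dn(270)),([*xy,.3],tl(270,30)),([*xy,.3],tl(270,60)),([*xy,.25],tl(270,90)),([.5,-.139,.12],tl(270,90))])
E
```

```text
t 5.8 p [0.5246, -0.1965, 0.0165] x [-0.122, 0.993, 0.0] z [-0.003, -0.0, -1.0] q [0.541, 0.989, -0.458, 1.881, 0.896, 0.495, -0.435] F [-0.5, -0.3, -0.4] op 0.393
A yaw then tilt
[ 0.525 -0.196  0.15 ] err 0.0 0.0 q [ 0.65  0.8  -0.65  1.83  0.69  0.75 -0.26] step 0.06 margin 0.71
[ 0.5 -0.1  0.3] err 0.0 0.0 q [ 0.6   0.55 -0.79  1.81  0.46  0.98 -0.26] step 0.05 margin 0.68
[ 0.5 -0.1  0.3] err 0.0 0.0 q [ 0.73  0.63 -1.06  1.8   0.62  1.08  0.5 ] step 0.08 margin 0.41
[ 0.5 -0.1  0.3] err 0.0 0.0 q [ 0.82  0.74 -1.29  1.8   0.76  1.21  1.22] step 0.08 margin 0.18
[ 0.5 -0.1  0.3] err 0.0 0.0 q [ 0.85  0.81 -1.42  1.8   0.83  1.31  1.66] step 0.09 margin 0.05
[ 0.5 -0.1  0.3] err 0.0 0.0 q [ 0.85  0.83 -1.45  1.8   0.85  1.33  2.34] step 0.1 margin 0.02
[ 0.5 -0.1  0.3] err 0.0 0.0 q [ 0.46  0.75 -1.2   1.87  1.05  1.56  2.02] step 0.08 margin 0.27
[ 0.5 -0.1  0.3] err 0.0 0.0 q [ 0.08  0.88 -0.92  1.92  1.15  1.89  1.74] step 0.08 margin 0.2
[ 0.5  -0.1   0.25] err 0.0 0.0 q [-0.2   1.18 -0.53  1.89  1.17  2.07  1.49] step 0.09 margin 0.02
[ 0.5   -0.139  0.12 ] err 0.0 0.0 q [-0
[... 1296 characters left out ...]
p 0.08 margin 0.44
[0.45 0.2  0.3 ] err 0.0 0.0 q [ 0.21  0.7  -1.27  1.84  0.73  1.17  0.61] step 0.08 margin 0.2
[0.45 0.2  0.3 ] err 0.0 0.0 q [ 0.25  0.77 -1.4   1.84  0.81  1.26  1.04] step 0.09 margin 0.07
[0.45 0.2  0.3 ] err 0.0 0.0 q [ 0.26  0.8  -1.45  1.84  0.83  1.3   1.71] step 0.1 margin 0.02
[0.45 0.2  0.3 ] err 0.0 0.0 q [-0.16  0.84 -1.17  1.66  0.85  1.74  1.61] step 0.09 margin 0.3
[0.45 0.2  0.3 ] err 0.0 0.0 q [-0.48  0.98 -0.85  1.52  0.84  2.07  1.59] step 0.12 margin 0.02
[0.45 0.2  0.25] err 0.0 0.0 q [-0.84  1.2  -0.19  1.44  0.77  2.07  1.78] step 0.12 margin 0.02
[ 0.5   -0.139  0.12 ] err 0.0 0.0 q [-0.41  1.36 -0.05  1.83  1.15  1.6   1.5 ] step 0.07 margin 0.49
```

{"api": "carry_out", "payload": {"commands": [[0,0,0,0,0,0],[0,0,0,0,0,0],[0,0,0,0,0,0]]}}

```text
clock: 6.1
tool_pos: [0.5246, -0.1965, 0.0165]
eef_rot: [0.662, 0.749, -0.001, -0.001]
contact_force: [0.1, 0.5, 0.4]
opening: 0.265
```

{"api": "carry_out", "payload": {"commands": [[0,0,-0.03,0,0,0],[0.0,0,-0.07,0,0,0],[0.02,-0.003,-0.11,0,0,0],[0.05,-0.006,-0.15,0,0,0],[0.08,-0.01,-0.19,0,0,0],[0.1,-0.012,-0.23,0,0,-8],[0.1,-0.012,-0.26,0,0,-16],[0.1,-0.012,-0.28,0,0,-24],[0.1,-0.012,-0.28,0,0,-32],[0.1,-0.012,-0.28,0,0,-40],[0.1,-0.012,-0.28,0,0,-48],[0.1,-0.012,-0.28,0,0,-56]]}}

```text
clock: 7.3
tool_pos: [0.5006, -0.0989, 0.2962]
eef_rot: [0.231, 0.973, -0.001, -0.002]
contact_force: [0.0, 0.4, -1.4]
opening: 0.27
```

```bash
python3 - <<'E'
from h import *
log()
wshot("w3")
E
```

```text
t 7.3 p [0.5006, -0.0989, 0.2962] x [-0.894, 0.449, 0.003] z [-0.004, -0.001, -1.0] q [0.733, 0.645, -1.069, 1.804, 0.637, 1.09, 0.537] F [0.0, 0.4, -1.4] op 0.27
```

View pics/w3.png

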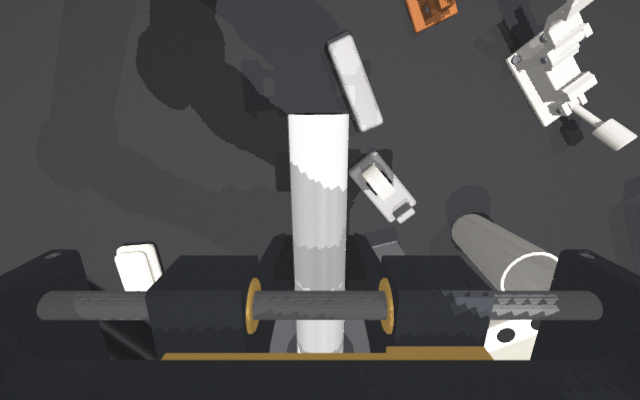

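```bash
python3 fit2.py | tail -2; python3 - <<'E'
from h import *
from sim import *
q0=np.array(pose()[2]["q"])
for az in (240,250,260):
  print(az)
  u=np.array([np.cos(np.deg2rad(az)),np.sin(np.deg2rad(az))])
  end=np.array([.5,-.12])+u*.019
  q=run(q0,[([.5,-.1,.3],dn(200)),([.5,-.1,.3],dn(az)),([.5,-.1,.3],tl(az,45)),([.5,-.1,.25],tl(az,90)),([*end,.117],tl(az,90)),([*(end-u*.1),.12],tl(az,90)),([*(end-u*.1),.3],tl(az,90))])
E
```

```text
[-0.0, 1.5708, 0.0, -0.0188, 0.3469, -0.0002, -0.0268, 0.5634, 0.0001, -0.0004, 0.345, -0.0, -0.0, 0.3261]
[[0.0, 0.0, -0.0], [0.0, -0.0, 0.0], [-0.0, 0.0, 0.0], [-0.0, -0.0, -0.0], [0.0, 0.0, 0.0], [0.0, 0.0, 0.0], [0.0, 0.0, 0.0], [-0.0, 0.0, -0.0]]
240
[ 0.5 -0.1  0.3] err 0.0 0.0 q [ 0.82  0.74 -1.29  1.8   0.76  1.21  1.22] step 0.09 margin 0.18
[ 0.5 -0.1  0.3] err 0.0 0.0 q [ 0.85  0.83 -1.45  1.8   0.85  1.33  1.81] step 0.09 margin 0.02
[ 0.5 -0.1  0.3] err 0.0 0.0 q [ 0.28  0.92 -1.04  1.58  0.91  1.93  1.65] step 0.08 margin 0.16
[ 0.5  -0.1   0.25] err 0.0 0.0 q [-0.22  1.2  -0.23  1.45  0.85  2.07  1.79] step 0.13 margin 0.02
[ 0.49  -0.136  0.117] err 0.0 0.0 q [-0.18  1.4  -0.21  1.4   0.89  1.95  1.69] step 0.05 margin 0.14
[ 0.54 -0.05  0.12] err 0.0 0.0 q [-0.32  1.45 -0.15  1.14  0.83  2.07  1.86] step 0.1 margin 0.02
[ 0.54 -0.05  0.3 ] err 0.0 0.0 q [-0.4   1.17  0.05  1.28  0.78  2.07  2.07] step 0.06 margin 0.02
250
[ 0.5 -0.1  0.3] err 0.0 0.0 q [ 0.82  0.74 -1.29  1.8   0.76  1.21  1.22] step 0.09 margin 0.18
[ 0.5 -0.1  0.3] err 0.0 0.0 q [ 0.85  0.83 -1.45 
[... 554 characters left out ...]
0
[ 0.5 -0.1  0.3] err 0.0 0.0 q [ 0.82  0.74 -1.29  1.8   0.76  1.21  1.22] step 0.09 margin 0.18
[ 0.5 -0.1  0.3] err 0.0 0.0 q [ 0.85  0.83 -1.45  1.8   0.85  1.33  2.16] step 0.1 margin 0.02
[ 0.5 -0.1  0.3] err 0.0 0.0 q [ 0.25  0.84 -1.05  1.79  1.04  1.8   1.81] step 0.08 margin 0.29
[ 0.5  -0.1   0.25] err 0.0 0.0 q [-0.19  1.18 -0.46  1.74  1.07  2.07  1.59] step 0.11 margin 0.02
[ 0.497 -0.139  0.117] err 0.0 0.0 q [-0.16  1.4  -0.41  1.68  1.16  1.98  1.48] step 0.06 margin 0.11
[ 0.514 -0.04   0.12 ] err 0.0 0.0 q [-0.29  1.42 -0.45  1.51  1.08  2.07  1.55] step 0.06 margin 0.02
[ 0.514 -0.04   0.3  ] err 0.0 0.0 q [-0.34  1.09 -0.35  1.64  1.    2.07  1.74] step 0.06 margin 0.02
```

{"api": "carry_out", "payload": {"commands": [[0,0,0,0,0,-8.5],[0,0,0,0,0,-17],[0,0,0,0,0,-25.5],[0,0,0,0,0,-34],[0,0,0,0,0,-42.5],[0,0,0,0,0,-51],[0,0,0,0,0,-59.5],[0,0,0,0,0,-68],[0,0,0,0,0,-76.5],[0,0,0,0,0,-85],[0,0,0,0,0,-93.5],[0,0,0,0,0,-102]]}}

```text
clock: 8.55
tool_pos: [0.5008, -0.099, 0.296]
eef_rot: [-0.61, 0.792, 0.001, -0.002]
contact_force: [0.2, 1.0, -1.9]
opening: 0.266
```

```bash
python3 - <<'E'
from h import *
log()
from sim import *
for t in (30,60,90): to([.5,-.1,.3-.05*(t==90)],tl(260,t))
E
```

```text
t 8.55 p [0.5008, -0.099, 0.296] x [-0.255, -0.967, 0.002] z [-0.004, -0.001, -1.0] q [0.845, 0.827, -1.433, 1.799, 0.851, 1.32, 2.08] F [0.2, 1.0, -1.9] op 0.266
row [0.0012, 0.0005, -0.004] [1.46, 29.87, -4.61] rows>= 3.5
row [0.0012, 0.0005, -0.004] [2.69, 59.85, -4.22] rows>= 7.0
row [0.0011, 0.0003, 0.046] [3.92, 89.83, -3.59] rows>= 10.5
```

{"api": "carry_out", "payload": {"commands": [[0,0,0,0,8,0],[0,0,0,0,16,0],[0,0,0,0,24,0],[0,0,0,0,32,0],[0,0,0,0,40,0],[0,0,0,0,48,0],[0,0,0,0,56,0],[0,0,0.01,0,64,0],[0,0,0.02,0,72,0],[0,0,0.03,0,80,0],[0,0,0.04,0,86,0],[0,0,0.046,0,90,0]]}}

```text
clock: 9.75
tool_pos: [0.5011, -0.0977, 0.2486]
eef_rot: [0.431, -0.559, 0.432, 0.562]
contact_force: [1.4, -0.2, -1.8]
opening: 0.273
```

```bash
python3 - <<'E'
from h import *
log()
wshot("w4")
p=r.snapshot("side");cv2.imwrite("pics/s4.png",p["img"])
from sim import *
az=255;u=np.array([np.cos(np.deg2rad(az)),np.sin(np.deg2rad(az))])
to([*(np.array([.48,-.14])+u*.019),.135],tl(az,90))
to([*(np.array([.48,-.14])+u*.019),.117],tl(az,90))
E
```

```text
t 9.75 p [0.5011, -0.0977, 0.2486] x [0.003, 0.004, 1.0] z [-0.257, -0.966, 0.004] q [-0.206, 1.183, -0.41, 1.659, 1.023, 2.068, 1.638] F [1.4, -0.2, -1.8] op 0.273
row [-0.1134, 0.0089, 0.0648] [-0.13, -0.2, 0.22] rows>= 2.6
row [-0.1314, 0.0089, 0.0647] [-0.13, -0.2, 0.22] rows>= 2.9
```

View pics/w4.png

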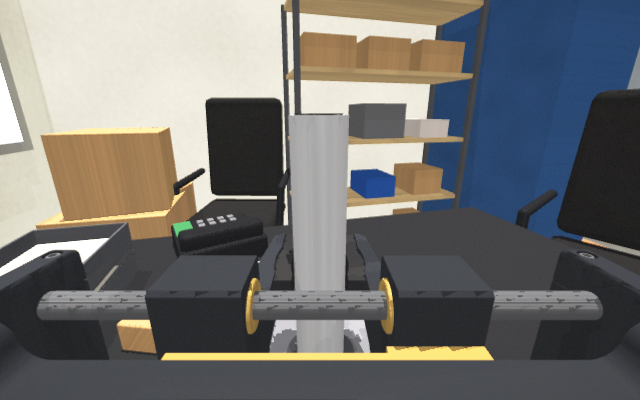

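View pics/s4.png

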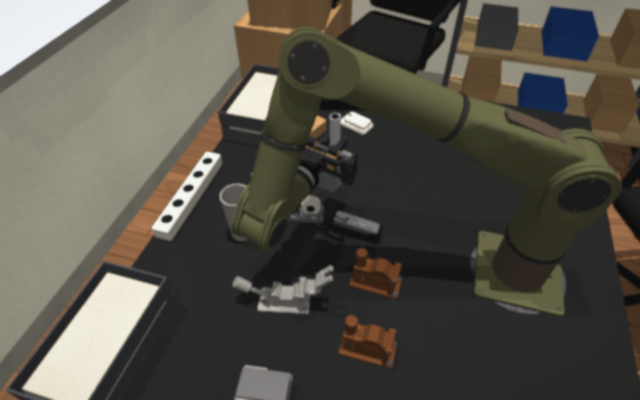

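```bash
python3 - <<'E'
from h import *
from sim import *
q0=np.array(pose()[2]["q"])
az=255;u=np.array([np.cos(np.deg2rad(az)),np.sin(np.deg2rad(az))])
c=np.array([.48,-.20])
e=c+u*.019
q1=run(q0,[([*e,.135],tl(az,90)),([*e,.117],tl(az,90)),([*(e-u*.06),.117],tl(az,90)),([*(e-u*.06),.25],tl(az,90))])
print("B")
q=run(q1,[([*c,.35],tl(az,45)),([*c,.4],dn(az)),([*c,.4],dn(165)),([*c,.4],dn(75)),([*(c+u*.2),.35],tl(75,45)),([*(c+u*.1),.25],tl(75,90)),([*(c+u*.08),.082],tl(75,90)),([*(c-u*.019),.082],tl(75,90)),
 ([*(c-u*.019),.2],tl(75,90)),([.48,0,.3],tl(75,45)),([.48,.1,.3],dn(75)),([.48,.2,.3],dn(101)),([.52,.187,.042],dn(101))])
E
```

```text
[ 0.475 -0.218  0.135] err 0.0 0.0 q [-0.05  1.35 -0.34  1.74  1.18  1.9   1.5 ] step 0.04 margin 0.19
[ 0.475 -0.218  0.117] err 0.0 0.0 q [-0.05  1.38 -0.34  1.72  1.19  1.9   1.49] step 0.03 margin 0.19
[ 0.491 -0.16   0.117] err 0.0 0.0 q [-0.13  1.39 -0.37  1.64  1.12  1.95  1.52] step 0.04 margin 0.14
[ 0.491 -0.16   0.25 ] err 0.0 0.0 q [-0.12  1.16 -0.4   1.75  1.09  2.01  1.62] step 0.06 margin 0.08
B
[ 0.48 -0.2   0.35] err 0.0 0.0 q [ 0.31  0.64 -0.74  1.79  0.97  1.59  2.08] step 0.08 margin 0.5
[ 0.48 -0.2   0.4 ] err 0.0 0.0 q [ 0.97  0.56 -1.13  1.6   0.52  1.32  2.64] step 0.11 margin 0.02
[ 0.48 -0.2   0.4 ] err 0.0 0.0 q [ 0.75  0.44 -0.7   1.61  0.3   1.2   1.3 ] step 0.09 margin 0.77
[ 0.48 -0.2   0.4 ] err 0.0 0.0 q [ 0.51  0.38 -0.31  1.62  0.12  1.15 -0.09] step 0.09 margin 0.84
[ 0.428 -0.393  0.35 ] err 0.0 0.0 q [ 1.17  0.84 -0.47  1.21 -0.32  1.57  0.58] step 0.14 margin 0.52
[ 0.454 -0.297  0.25 ] err 0.0 0.0 q [ 1.25  1.29 -0.64  1.34 -0.62  1.62  0.76] step 0.07 margin 0.38
[ 0.459 -0.277  0.082] err 0.0 0.0 q [ 1.21  1.54 -0.59  1.23 -0.52  1.55  0.88] step 0.05 margin 0.48
[ 0.485 -0.182  0.082] err 0.0 0.0 q [ 1.15  1.53 -0.64  1.45 -0.58  1.32  0.96] step 0.08 margin 0.42
[ 0.485 -0.182  0.2  ] err 0.0 0.0 q [ 1.18  1.34 -0.69  1.57 -0.65  1.32  0.89] step 0.06 margin 0.35
[0.48 0.   0.3 ] err 0.0 0.0 q [ 0.78  0.61 -0.62  2.03 -0.71  0.72  0.56] step 0.1 margin 0.29
[0.48 0.1  0.3 ] err 0.0 0.0 q [-0.27  0.43 -0.04  1.88  0.02  0.83 -0.59] step 0.17 margin 0.68
[0.48 0.2  0.3 ] err 0.0 0.0 q [-0.37  0.47 -0.17  1.8   0.1   0.88 -0.4 ] step 0.04 margin 0.76
[0.52  0.187 0.042] err 0.0 0.0 q [-0.38  0.9  -0.08  1.92  0.2   0.33 -0.43] step 0.09 margin 0.29
```

{"api": "carry_out", "payload": {"commands": [[0,-0.002,0.045,0,0,0],[0,-0.004,0.09,0,0,0],[-0.02,-0.006,0.122,0,0,0],[-0.06,-0.006,0.122,0,0,0],[-0.1,-0.006,0.122,0,0,0],[-0.12,-0.006,0.122,0,0,0],[-0.126,-0.006,0.122,0,0,0],[-0.128,-0.006,0.122,0,0,0],[-0.13,-0.006,0.122,0,0,0],[-0.13,-0.006,0.122,0,0,0]]}}

```text
clock: 10.85
tool_pos: [0.4755, -0.218, 0.1217]
eef_rot: [0.431, -0.561, 0.43, 0.561]
contact_force: [-0.2, -0.1, -1.2]
opening: 0.268
```

```bash
python3 - <<'E'
from h import *
log()
E
```

```text
t 10.85 p [0.4755, -0.218, 0.1217] x [0.0, -0.0, 1.0] z [-0.259, -0.966, 0.0] q [-0.047, 1.377, -0.344, 1.728, 1.188, 1.902, 1.49] F [-0.2, -0.1, -1.2] op 0.268
```

{"api": "carry_out", "payload": {"commands": [[-0.001,0,0,0,0,0],[-0.002,0,0,0,0,0],[-0.003,0,0,0,0,0],[-0.004,0,0,0,0,0],[-0.004,0,0,0,0,0]]}}

```text
clock: 11.35
tool_pos: [0.475, -0.2181, 0.1165]
eef_rot: [0.431, -0.56, 0.43, 0.562]
contact_force: [-0.1, 0.3, -2.1]
opening: 0.272
```

```bash
python3 - <<'E'
from h import *
log()
E
```

```text
t 11.35 p [0.475, -0.2181, 0.1165] x [0.003, 0.0, 1.0] z [-0.259, -0.966, 0.001] q [-0.047, 1.386, -0.343, 1.723, 1.19, 1.901, 1.488] F [-0.1, 0.3, -2.1] op 0.272
```

{"api": "carry_out", "payload": {"commands": [[-0.001,0,0,0,0,0],[-0.002,0,0,0,0,0],[-0.003,0,0,0,0,0],[-0.003,0,0,0,0,0]]}}

```text
clock: 11.75
tool_pos: [0.4747, -0.2186, 0.1153]
eef_rot: [0.43, -0.559, 0.431, 0.563]
contact_force: [-1.6, 0.0, 4.6]
opening: 0.271
```

```bash
python3 - <<'E'
from h import *
log()
E
```

```text
t 11.75 p [0.4747, -0.2186, 0.1153] x [0.004, 0.005, 1.0] z [-0.259, -0.966, 0.006] q [-0.048, 1.391, -0.34, 1.721, 1.19, 1.903, 1.487] F [-1.6, 0.0, 4.6] op 0.271
```

{"api": "carry_out", "payload": {"commands": [[0,0,0,0,0,0],[0,0,0,0,0,0],[0,0,0,0,0,0],[0,0,0,0,0,0],[0,0,0,0,0,0],[0,0,-0.01,0,0,0],[0,0,-0.03,0,0,0],[0,0,-0.055,0,0,0],[0,0,-0.075,0,0,0],[0.02,0,-0.075,0,0,0],[0.06,0,-0.075,0,0,0],[0.1,0,-0.075,0,0,0]], "fingers": 0}}

```text
clock: 12.95
tool_pos: [0.495, -0.1434, 0.2139]
eef_rot: [0.432, -0.56, 0.43, 0.561]
contact_force: [1.2, -1.0, 0.5]
opening: 1.001
```

```bash
python3 - <<'E'
from h import *
log()
wshot("w5",["cup_arm","cup_mid"])
p=r.snapshot("top");cv2.imwrite("pics/t5.png",p["img"])
from sim import *
to([.48,-.12,.4],dn(255))
E
```

```text
t 12.95 p [0.495, -0.1434, 0.2139] x [0.004, -0.001, 1.0] z [-0.257, -0.966, -0.0] q [-0.145, 1.227, -0.39, 1.704, 1.077, 2.003, 1.597] F [1.2, -1.0, 0.5] op 1.001
cup_arm [([0.479, -0.1983, 0.0977], 0.97)]
cup_mid []
row [0.1861, 0.0211, -0.0196] [-0.04, -89.92, 0.12] rows>= 10.5
```

View pics/w5.png

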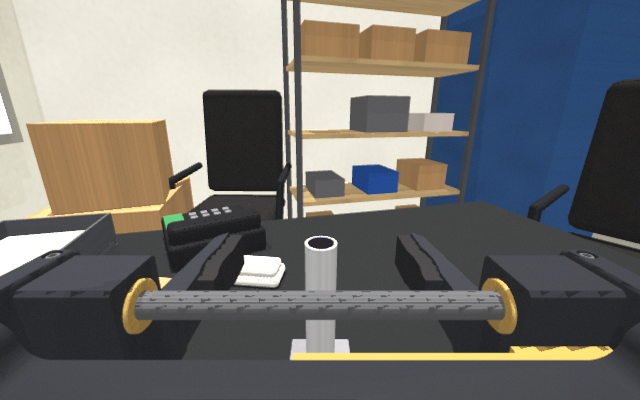

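View pics/t5.png

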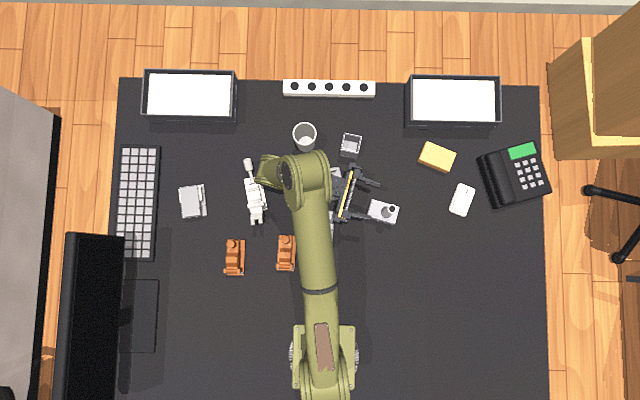

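```bash
python3 - <<'E'
from h import *
from sim import *
q0=np.array(pose()[2]["q"])
az=255;u=np.array([np.cos(np.deg2rad(az)),np.sin(np.deg2rad(az))])
c=np.array([.479,-.1985])
q1=run(q0,[([.48,-.1,.35],dn(165)),([.47,-.25,.4],dn(85)),([*(c+u*.2),.35],tl(75,45)),([*(c+u*.1),.25],tl(75,90))])
to([.48,-.1,.35],dn(165))
s=(np.array([.48,-.1,.35]),dn(165)); to([.47,-.25,.4],dn(85),s)
E
```

```text
[ 0.48 -0.1   0.35] err 0.0 0.0 q [ 0.52  0.42 -0.61  1.78  0.28  1.02  1.12] step 0.08 margin 0.78
[ 0.47 -0.25  0.4 ] err 0.0 0.0 q [ 0.55  0.4  -0.23  1.59  0.1   1.16  0.21] step 0.07 margin 0.86
[ 0.427 -0.392  0.35 ] err 0.0 0.0 q [ 1.13  0.82 -0.35  1.22 -0.39  1.59  0.64] step 0.1 margin 0.5
[ 0.453 -0.295  0.25 ] err 0.0 0.0 q [ 1.21  1.27 -0.54  1.35 -0.68  1.66  0.83] step 0.06 margin 0.32
row [0.1361, 0.0262, -0.0388] [-69.27, -69.21, 69.43] rows>= 14.0
row [-0.0292, -0.1475, -0.05] [0.0, 0.0, 80.0] rows>= 9.3
```

{"api": "carry_out", "payload": {"commands": [[0.04,0.002,-0.004,-4.9,-4.9,4.9],[0.08,0.004,-0.008,-9.8,-9.8,9.8],[0.11,0.006,-0.01,-14.7,-14.7,14.7],[0.12,0.01,-0.014,-19.6,-19.6,19.6],[0.136,0.012,-0.018,-24.5,-24.5,24.5],[0.136,0.014,-0.02,-29.4,-29.4,29.4],[0.136,0.016,-0.024,-34.3,-34.3,34.3],[0.136,0.018,-0.028,-39.2,-39.2,39.2],[0.136,0.02,-0.03,-44.1,-44.1,44.1],[0.136,0.022,-0.034,-49,-49,49],[0.136,0.024,-0.038,-53.9,-53.9,53.9],[0.136,0.026,-0.039,-58.8,-58.8,58.8]]}}

```text
clock: 14.35
tool_pos: [0.481, -0.0998, 0.3488]
eef_rot: [0.039, 0.991, -0.076, -0.102]
contact_force: [-0.4, 0.0, 0.5]
opening: 1.004
```

```bash
python3 - <<'E'
from h import *
from sim import *
log()
to([.47,-.2,.4],dn(85))
E
```

```text
t 14.35 p [0.481, -0.0998, 0.3488] x [-0.976, 0.094, 0.196] z [-0.208, -0.143, -0.968] q [0.337, 0.513, -0.529, 1.641, 0.371, 1.309, 1.184] F [-0.4, 0.0, 0.5] op 1.004
row [0.0114, -0.1075, -0.0329] [-16.2, -1.6, 89.91] rows>= 10.6
```

```bash
python3 - <<'E'
from h import *
from sim import *
q0=np.array(pose()[2]["q"])
az=255;u=np.array([np.cos(np.deg2rad(az)),np.sin(np.deg2rad(az))])
c=np.array([.479,-.1985])
run(q0,[([*(c+u*.14),.36],tl(75,35)),([*(c+u*.1),.25],tl(75,90))])
to([*(c+u*.14),.36],tl(75,35))
E
```

```text
[ 0.443 -0.334  0.36 ] err 0.0 0.0 q [ 0.96  0.66 -0.22  1.41 -0.4   1.41  0.63] step 0.04 margin 0.6
[ 0.453 -0.295  0.25 ] err 0.0 0.0 q [ 1.17  1.25 -0.45  1.35 -0.73  1.69  0.88] step 0.07 margin 0.27
row [0.0176, -0.2346, 0.0307] [-46.48, 25.1, 91.26] rows>= 12.3
```

{"api": "carry_out", "payload": {"commands": [[0.001,-0.02,0.002,-3.7,2.0,7.3],[0.003,-0.04,0.005,-7.4,4.0,14.6],[0.005,-0.06,0.008,-11.1,6.0,21.9],[0.006,-0.08,0.01,-14.8,8.0,29.2],[0.008,-0.1,0.013,-18.5,10.0,36.5],[0.009,-0.12,0.016,-22.2,12.0,43.8],[0.01,-0.14,0.019,-26,14.0,51.0],[0.012,-0.16,0.021,-29.7,16.0,58.3],[0.013,-0.18,0.024,-33.4,18.0,65.6],[0.015,-0.2,0.027,-37.1,20.0,72.9],[0.016,-0.22,0.029,-40.8,22.0,80.2],[0.0176,-0.2346,0.0307,-44.5,24,87.5]]}}

```text
clock: 15.55
tool_pos: [0.4427, -0.3363, 0.3602]
eef_rot: [0.738, 0.609, 0.226, -0.183]
contact_force: [0.1, 0.3, 0.3]
opening: 1.0
```

```bash
python3 - <<'E'
from h import *
from sim import *
log()
az=255;u=np.array([np.cos(np.deg2rad(az)),np.sin(np.deg2rad(az))])
c=np.array([.479,-.1985])
to([*(c+u*.1),.25],tl(75,90))
E
```

```text
t 15.55 p [0.4427, -0.3363, 0.3602] x [0.156, 0.817, 0.556] z [0.11, 0.545, -0.831] q [0.944, 0.671, -0.219, 1.376, -0.362, 1.442, 0.668] F [0.1, 0.3, 0.3] op 1.0
row [-0.026, 0.0018, 0.1152] [-3.54, 56.2, 2.23] rows>= 6.6
```

{"api": "carry_out", "payload": {"commands": [[-0.003,0,0.015,-0.5,8,0.3],[-0.006,0,0.03,-1,16,0.6],[-0.01,0.001,0.05,-1.5,24,1],[-0.014,0.001,0.07,-2,32,1.3],[-0.018,0.001,0.09,-2.5,40,1.6],[-0.022,0.0018,0.105,-3,48,2],[-0.026,0.0018,0.1152,-3.54,56.2,2.23],[-0.026,0.0018,0.1152,-3.54,56.2,2.23],[-0.026,0.0018,0.1152,-3.54,56.2,2.23],[-0.026,0.0018,0.1152,-3.54,56.2,2.23]]}}

```text
clock: 16.55
tool_pos: [0.4538, -0.2944, 0.2541]
eef_rot: [0.56, 0.436, 0.559, -0.429]
contact_force: [-0.1, -0.5, -0.4]
opening: 0.997
```

```bash
python3 - <<'E'
from h import *
from sim import *
log()
wshot("w6",["cup_arm","cup_mid"])
az=255;u=np.array([np.cos(np.deg2rad(az)),np.sin(np.deg2rad(az))])
c=np.array([.479,-.1985])
to([*(c+u*.1),.082],tl(75,90))
to([*(c-u*.019),.082],tl(75,90))
E
```

```text
t 16.55 p [0.4538, -0.2944, 0.2541] x [-0.005, 0.009, 1.0] z [0.252, 0.968, -0.007] q [1.163, 1.239, -0.438, 1.349, -0.733, 1.702, 0.888] F [-0.1, -0.5, -0.4] op 0.997
cup_arm [([0.4811, -0.1955, 0.0978], 0.73), ([0.7189, 0.0781, -0.0045], 0.66)]
cup_mid []
row [-0.1724, -0.0014, 0.0007] [-0.38, 0.46, 0.41] rows>= 3.4
row [-0.1714, -0.0006, 0.1197] [-0.38, 0.46, 0.41] rows>= 4.2
```

View pics/w6.png

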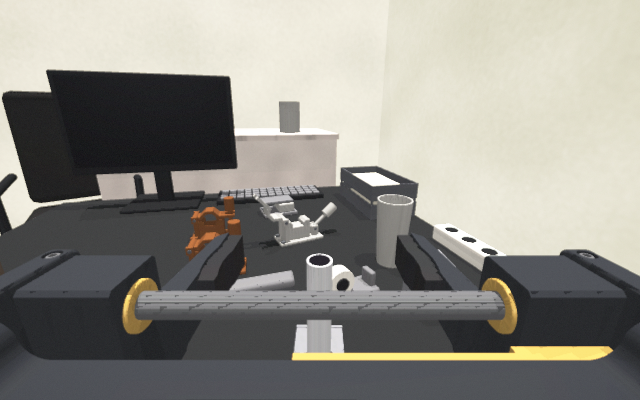

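{"api": "carry_out", "payload": {"commands": [[-0.04,0,0,0,0.4,0],[-0.08,0,0,0,0.4,0],[-0.12,0,0,0,0.4,0],[-0.155,0,0,0,0.4,0],[-0.171,0,0.0,0,0.4,0.4],[-0.171,0,0.03,0,0.4,0.4],[-0.171,0,0.06,0,0.4,0.4],[-0.171,0,0.09,0,0.4,0.4],[-0.171,0,0.11,0,0.4,0.4],[-0.171,0,0.12,0,0.4,0.4],[-0.171,0,0.12,0,0.4,0.4],[-0.171,0,0.12,0,0.4,0.4]]}}

```text
clock: 17.9
tool_pos: [0.4836, -0.1801, 0.0805]
eef_rot: [0.56, 0.431, 0.56, -0.433]
contact_force: [-0.0, -0.4, -0.5]
opening: 1.001
```

```bash
python3 - <<'E'
from h import *
log()
wshot("w7")
p=r.snapshot("side");cv2.imwrite("pics/s7.png",p["img"])
E
```

```text
t 17.9 p [0.4836, -0.1801, 0.0805] x [0.003, -0.003, 1.0] z [0.254, 0.967, 0.002] q [1.059, 1.485, -0.454, 1.455, -0.723, 1.407, 1.098] F [-0.0, -0.4, -0.5] op 1.001
```

View pics/w7.png

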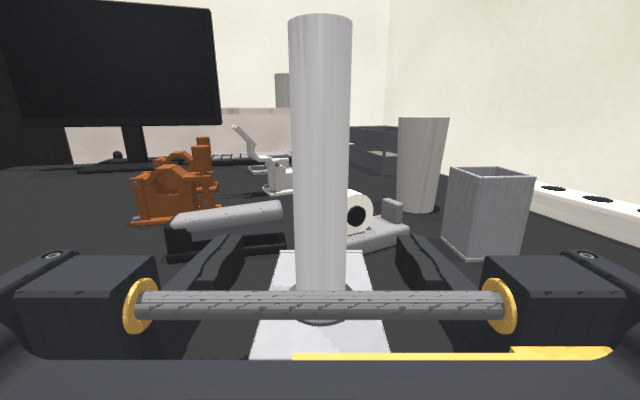

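View pics/s7.png

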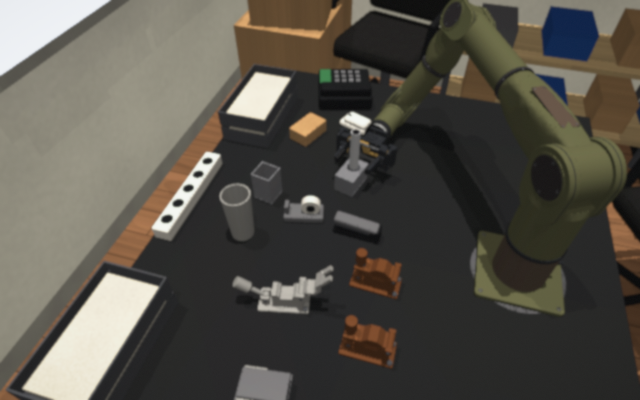

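{"api": "carry_out", "payload": {"commands": [[0,0,0,0,0,0],[0,0,0,0,0,0],[0,0,0,0,0,0],[0,0,0,0,0,0],[0,0,0,0,0,0],[0,0,0,0,0,0],[0,0,0,0,0,0],[0,0,0,0,0,0],[0,0,0,0,0,0],[0.02,0,0,0,0,0],[0.05,0,0,0,0,0],[0.09,0,0,0,0,0]], "fingers": 255, "grip_force": 60}}

```text
clock: 19.2
tool_pos: [0.4831, -0.1791, 0.1691]
eef_rot: [0.561, 0.429, 0.559, -0.435]
contact_force: [1.1, 0.3, -1.0]
opening: 0.27
```

```bash
python3 - <<'E'
from h import *
log()
d=wshot("w8")
q0=np.array(pose()[2]["q"])
from sim import *
run(q0,[([.47,-.14,.25],tl(75,60)),([.46,-.06,.28],tl(75,20)),([.46,0,.28],dn(80)),([.46,.1,.3],dn(101))])
to([.47,-.14,.28],tl(75,60))
to([.46,-.06,.3],dn(75))
E
```

```text
t 19.2 p [0.4831, -0.1791, 0.1691] x [0.007, -0.005, 1.0] z [0.254, 0.967, 0.003] q [1.075, 1.338, -0.481, 1.558, -0.766, 1.414, 1.049] F [1.1, 0.3, -1.0] op 0.27
[ 0.47 -0.14  0.25] err 0.0 0.0 q [ 0.95  0.86 -0.39  1.83 -0.76  1.09  0.93] step 0.08 margin 0.24
[ 0.46 -0.06  0.28] err 0.0 0.0 q [ 0.35  0.45 -0.12  2.01 -0.45  0.73  0.33] step 0.14 margin 0.55
[0.46 0.   0.28] err 0.0 0.0 q [-0.18  0.42  0.12  2.   -0.07  0.73 -0.19] step 0.14 margin 0.56
[0.46 0.1  0.3 ] err 0.0 0.0 q [-0.32  0.4   0.01  1.94 -0.01  0.8  -0.11] step 0.04 margin 0.62
row [0.1025, -0.0241, 0.0351] [-0.34, -30.35, 0.17] rows>= 3.5
row [0.1221, -0.0539, 0.1101] [-0.23, -90.35, 0.35] rows>= 10.5
```

View pics/w8.png

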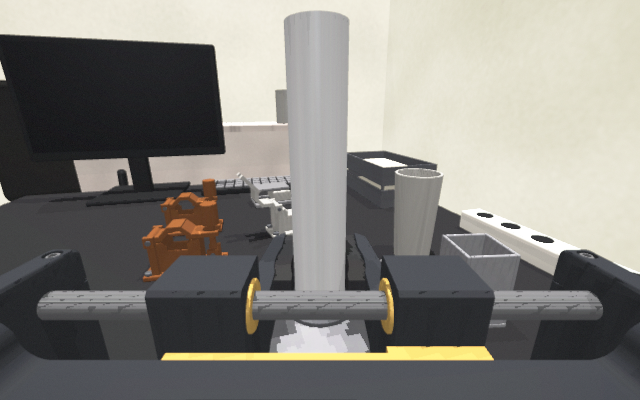

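{"api": "carry_out", "payload": {"commands": [[0.03,-0.003,0.01,0,-8,0],[0.06,-0.007,0.02,0,-16,0],[0.09,-0.012,0.03,0,-24,0],[0.11,-0.018,0.04,0,-32,0],[0.122,-0.024,0.05,0,-40,0],[0.122,-0.03,0.06,0,-48,0],[0.122,-0.035,0.07,0,-56,0],[0.122,-0.04,0.08,0,-64,0],[0.122,-0.045,0.09,0,-72,0],[0.122,-0.05,0.1,0,-80,0],[0.122,-0.054,0.11,0,-87,0],[0.122,-0.054,0.11,0,-90.3,0]]}}

```text
clock: 20.45
tool_pos: [0.4596, -0.0548, 0.2934]
eef_rot: [0.789, 0.615, -0.002, -0.001]
contact_force: [0.2, -0.3, -1.3]
opening: 0.268
```

```bash
python3 - <<'E'
from h import *
from sim import *
log()
wshot("w9",["clamp_bore","cap_lip","bolt_nut"])
p=r.snapshot("top");cv2.imwrite("pics/t9.png",p["img"])
for l in ("clamp_bore","cap_lip","bolt_nut"): print(l,[(np.round(x["xyz"],4).tolist(),round(x["p"],2)) for x in r.spot_point(p,l)[:4]])
to([.46,.05,.3],dn(101))
E
```

```text
t 20.45 p [0.4596, -0.0548, 0.2934] x [0.244, 0.97, -0.003] z [-0.005, -0.001, -1.0] q [-0.042, 0.404, 0.088, 1.966, -0.047, 0.779, -0.175] F [0.2, -0.3, -1.3] op 0.268
clamp_bore [([0.3325, 0.1344, 0.0545], 0.94)]
cap_lip [([0.38, 0.1338, 0.0629], 0.62), ([0.7149, 0.0757, -0.0063], 0.29)]
bolt_nut [([0.3819, 0.1315, 0.0931], 0.9)]
clamp_bore [([0.3137, 0.3051, 0.0606], 0.66), ([0.3253, 0.1344, 0.0561], 0.63)]
cap_lip [([0.3602, 0.3073, 0.0675], 0.86), ([0.4402, 0.2248, 0.1236], 0.72), ([0.3784, 0.1327, 0.0639], 0.61)]
bolt_nut [([0.633, 0.2648, 0.0675], 0.71), ([0.3614, 0.3083, 0.0921], 0.57), ([0.3774, 0.1334, 0.0934], 0.54)]
row [0.1079, -0.0278, -0.0072] [-0.3, -0.02, -25.87] rows>= 3.0
```

View pics/w9.png

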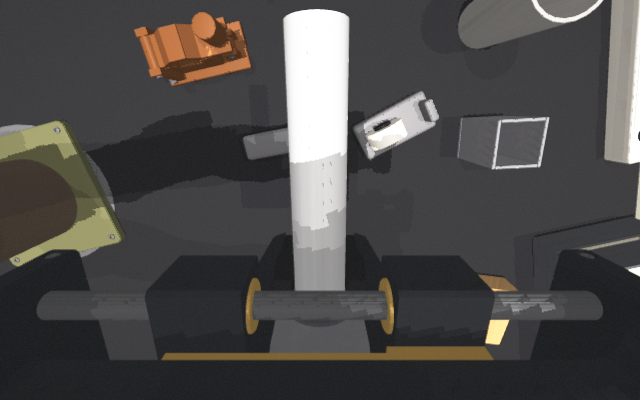

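{"api": "carry_out", "payload": {"commands": [[0.03,-0.015,-0.005,0,0,-8],[0.07,-0.035,-0.015,0,0,-16],[0.1,-0.055,-0.03,0,0,-24],[0.121,-0.072,-0.03,0,0,-26],[0.121,-0.072,-0.03,0,0,-26],[0.121,-0.072,-0.03,0,0,-26]]}}

```text
clock: 21.45
tool_pos: [0.4207, 0.0746, 0.3231]
eef_rot: [0.634, 0.773, -0.002, -0.002]
contact_force: [-0.5, -0.4, -2.0]
opening: 0.27
```

```bash
python3 - <<'E'
from h import *
log()
wshot("w10",["clamp_bore","cap_lip","bolt_nut","cup_arm","punch"])
E
```

```text
t 21.45 p [0.4207, 0.0746, 0.3231] x [-0.195, 0.981, 0.001] z [-0.005, -0.0, -1.0] q [-0.241, 0.313, -0.057, 2.002, 0.022, 0.832, -0.113] F [-0.5, -0.4, -2.0] op 0.27
clamp_bore [([0.3351, 0.1336, 0.056], 0.73), ([0.5318, 0.2441, 0.0578], 0.6)]
cap_lip [([0.4414, 0.2235, 0.1248], 0.83), ([0.3775, 0.1349, 0.0641], 0.61)]
bolt_nut [([0.6266, 0.2665, 0.0635], 0.93)]
cup_arm [([0.4184, 0.0891, 0.341], 0.77)]
punch [([0.4386, 0.2219, 0.1231], 0.56)]
```

View pics/w10.png

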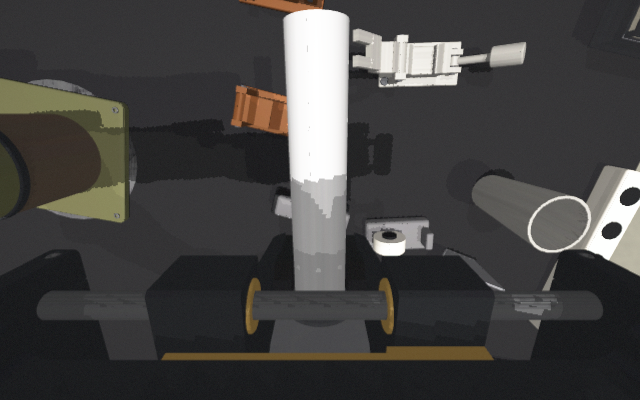

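```bash
python3 - <<'E'
from h import *
d=dict(np.load("w10.npz"))
im=d["img"][15:105,340:540];cv2.imwrite("pics/w10z.png",cv2.resize(im,None,fx=4,fy=4,interpolation=cv2.INTER_CUBIC))
E
```

```text
(no output)
```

View pics/w10z.png

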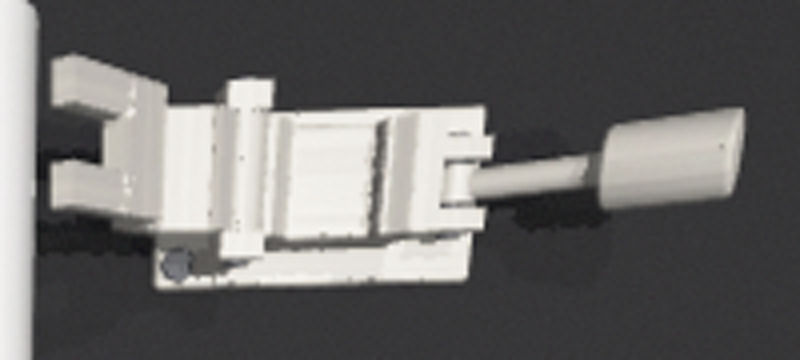

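```bash
python3 - <<'E'
from h import *
d=dict(np.load("w10.npz"))
Zm=lambda x,y:(340+x/4,15+y/4)
def pr(n,x,y,z): 
    p=ray_z(d,Zm(x,y),z);print(n,np.round(p,4));return p
a=pr("footL",155,288,.008);b=pr("footR",468,280,.008)
v=(a-b);print("len",np.linalg.norm(v),"az",np.rad2deg(np.arctan2(v[1],v[0])))
yc=v/np.linalg.norm(v);xc=np.cross(yc,[0,0,1]);print("yc",yc,"xc",xc,"centre",(a+b)/2+xc*.03)
a=pr("floorL near",285,238,.043);b=pr("floorR near",372,234,.043);c=pr("floorL far",292,122,.043);e=pr("floorR far",376,120,.043)
print((a+b)/2,(c+e)/2,(a+b+c+e)/4)
a=pr("topR near",385,232,.062)
pr("hinge near",243,245,.066);pr("hinge far",250,92,.066)
E
```

```text
footL [0.4879 0.2026 0.008 ]
footR [0.6049 0.2288 0.008 ]
len 0.11991378280401215 az -167.3943751068309
yc [-0.97589534 -0.21823905  0.        ] xc [-0.21823905  0.97589534  0.        ] centre [0.53983228 0.24498917 0.008     ]
floorL near [0.5224 0.2233 0.043 ]
floorR near [0.5519 0.2305 0.043 ]
floorL far [0.5141 0.259  0.043 ]
floorR far [0.542  0.2651 0.043 ]
[0.53712317 0.22693082 0.043     ] [0.52807706 0.26203964 0.043     ] [0.53260012 0.24448523 0.043     ]
topR near [0.5495 0.2283 0.062 ]
hinge near [0.5031 0.2145 0.066 ]
hinge far [0.4926 0.2587 0.066 ]
```

```bash
python3 - <<'E'
from h import *
d=dict(np.load("w10.npz"));Ti=np.linalg.inv(d["T"])
for L in (.105,.108,.111):
  for zz in (-.019-.013,-.019,-.019+.013):
    c=Ti@[L,0,zz,1];p=d["K"]@c[:3];print(L,zz,np.round(p[:2]/p[2],1))
for pitch in (-4,0,4):
    a=np.deg2rad(pitch)
    for s in(-13,13): 
      c=Ti@[.108*np.cos(a),s*1e-3,-.019-.108*np.sin(a),1];p=d["K"]@c[:3];print(pitch,s,np.round(p[:2]/p[2],1))
E
```

```text
0.105 -0.032 [317.1  27. ]
0.105 -0.019 [317.4  36.3]
0.105 -0.006 [317.6  43.7]
0.108 -0.032 [317.1  17.6]
0.108 -0.019 [317.4  27.9]
0.108 -0.006 [317.6  36.3]
0.111 -0.032 [317.1   7.9]
0.111 -0.019 [317.4  19.4]
0.111 -0.006 [317.6  28.7]
-4 -13 [287.2  33.7]
-4 13 [347.7  33.7]
0 -13 [285.2  27.9]
0 13 [349.6  27.9]
4 -13 [282.9  23. ]
4 13 [351.6  23. ]
```

{"api": "carry_out", "payload": {"commands": [[0.0,-0.02,0.03,0,0,0],[0.02,-0.035,0.05,0,0,0],[0.03,-0.035,0.06,0,0,0],[0.04,-0.035,0.06,0,0,0],[0.04,-0.035,0.06,0,0,0],[0.04,-0.035,0.06,0,0,0]]}}

```text
clock: 22.35
tool_pos: [0.3793, 0.1079, 0.2639]
eef_rot: [0.634, 0.773, -0.001, -0.001]
contact_force: [0.2, 0.1, -1.1]
opening: 0.273
```

```bash
python3 - <<'E'
from h import *
log()
d=wshot("w11",["clamp_bore","cap_lip","bolt_nut","cup_arm"])
im=d["img"][0:150,340:540];cv2.imwrite("pics/w11z.png",cv2.resize(im,None,fx=4,fy=4,interpolation=cv2.INTER_CUBIC))
E
```

```text
t 22.35 p [0.3793, 0.1079, 0.2639] x [-0.196, 0.981, 0.001] z [-0.003, 0.0, -1.0] q [-0.347, 0.359, -0.064, 2.181, 0.037, 0.606, -0.239] F [0.2, 0.1, -1.1] op 0.273
clamp_bore [([0.5321, 0.2492, 0.0587], 0.74), ([0.335, 0.1358, 0.0552], 0.58)]
cap_lip [([0.4378, 0.2224, 0.1263], 0.9)]
bolt_nut [([0.6306, 0.2641, 0.0664], 0.58)]
cup_arm []
```

View pics/w11.png

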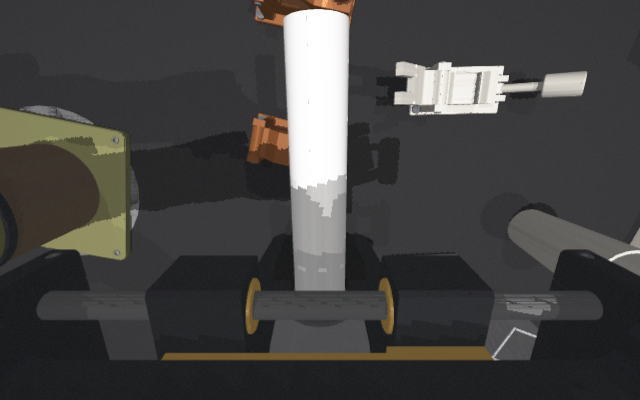

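View pics/w11z.png

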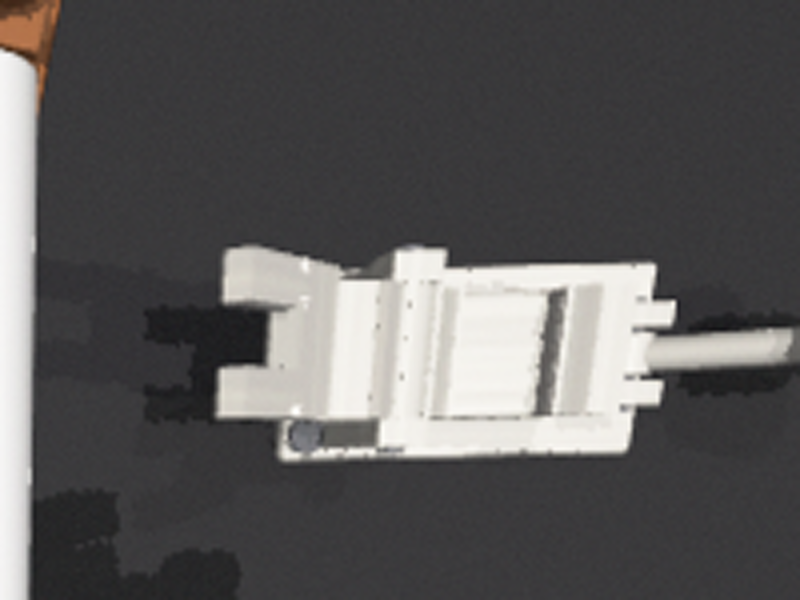

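```bash
python3 - <<'E'
from h import *
d=dict(np.load("w11.npz"))
Zm=lambda x,y:(340+x/4,y/4)
def pr(n,x,y,z): 
    p=ray_z(d,Zm(x,y),z);print(n,np.round(p,4));return p
a=pr("footL",280,460,.008);b=pr("footR",628,454,.008)
v=(a-b);print("len",np.linalg.norm(v),"az",np.rad2deg(np.arctan2(v[1],v[0])))
yc=v/np.linalg.norm(v);xc=np.cross(yc,[0,0,1]);print("xc",xc,"centre",(a+b)/2+xc*.03)
f=pr("footR far",655,264,.008);print("foot width",np.linalg.norm(f-b),"xc az",np.rad2deg(np.arctan2(*(f-b)[[1,0]])))
a=pr("floorL near",442,415,.043);b=pr("floorR near",535,414,.043);c=pr("floorL far",458,290,.043);e=pr("floorR far",550,290,.043)
print((a+b)/2,(c+e)/2,(a+b+c+e)/4)
E
```

```text
footL [0.488  0.2028 0.008 ]
footR [0.6049 0.2282 0.008 ]
len 0.11960480808938494 az -167.71804805077917
xc [-0.21272261  0.97711263  0.        ] centre [0.54010174 0.24483096 0.008     ]
footR far [0.5909 0.2864 0.008 ]
foot width 0.059858953506499786 xc az 103.50055865464292
floorL near [0.523  0.2239 0.043 ]
floorR near [0.5513 0.2298 0.043 ]
floorL far [0.5158 0.259  0.043 ]
floorR far [0.5431 0.2644 0.043 ]
[0.53711555 0.22683718 0.043     ] [0.5294633  0.26168642 0.043     ] [0.53328942 0.2442618  0.043     ]
```

```bash
python3 - <<'E'
from h import *
from sim import *
q0=np.array(pose()[2]["q"])
run(q0,[([.5464,.1849,.2],dn(102.7)),([.5464,.1849,.039],dn(102.7))])
to([.5464,.1849,.2],dn(102.7))
E
```

```text
[0.546 0.185 0.2  ] err 0.0 0.0 q [-0.37  0.67 -0.05  1.76  0.05  0.71 -0.23] step 0.1 margin 0.67
[0.546 0.185 0.039] err 0.0 0.0 q [-0.39  0.92 -0.03  1.84  0.07  0.38 -0.25] step 0.07 margin 0.34
row [0.0431, 0.1798, 0.063] [-0.21, -0.05, -1.42] rows>= 3.9
```

{"api": "carry_out", "payload": {"commands": [[0.01,0.045,0.0,0,0,-1.4],[0.02,0.09,0.0,0,0,-1.4],[0.03,0.135,0.02,0,0,-1.4],[0.043,0.18,0.04,0,0,-1.4],[0.043,0.18,0.06,0,0,-1.4],[0.043,0.18,0.063,-0.2,0,-1.4],[0.043,0.18,0.063,-0.2,0,-1.4],[0.043,0.18,0.063,-0.2,0,-1.4]]}}

```text
clock: 23.4
tool_pos: [0.5457, 0.1849, 0.2006]
eef_rot: [0.625, 0.781, 0.0, -0.0]
contact_force: [-0.2, 0.5, -1.0]
opening: 0.276
```

```bash
python3 - <<'E'
from h import *
from sim import *
log()
d=wshot("w12")
p=r.snapshot("side");cv2.imwrite("pics/s12.png",p["img"])
to([.5464,.1849,.10],dn(102.7))
E
```

```text
t 23.4 p [0.5457, 0.1849, 0.2006] x [-0.22, 0.976, 0.001] z [-0.001, 0.001, -1.0] q [-0.374, 0.67, -0.054, 1.761, 0.05, 0.713, -0.233] F [-0.2, 0.5, -1.0] op 0.276
row [-0.0004, 0.0001, 0.1009] [0.05, -0.07, 0.01] rows>= 2.0
```

View pics/w12.png

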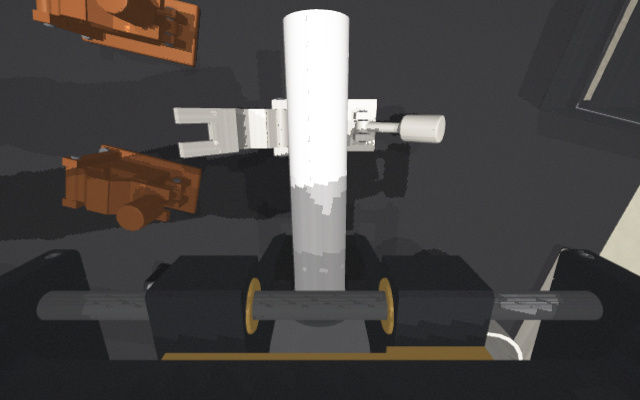

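View pics/s12.png

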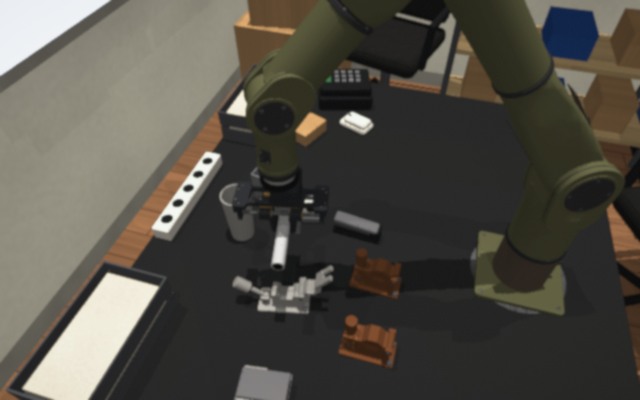

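{"api": "carry_out", "payload": {"commands": [[0,0,0.03,0,0,0],[0,0,0.06,0,0,0],[0,0,0.09,0,0,0],[0,0,0.11,0,0,0],[0,0,0.125,0,0,0],[0,0,0.13,0,0,0],[0,0,0.13,0,0,0]]}}

```text
clock: 24.2
tool_pos: [0.546, 0.1856, 0.0697]
eef_rot: [0.624, 0.781, 0.0, -0.001]
contact_force: [-0.7, -0.5, -0.7]
opening: 0.274
```

```bash
python3 - <<'E'
from h import *
from sim import *
log()
d=wshot("w13")
to([.5464,.1849,.039],dn(102.7))
E
```

```text
t 24.2 p [0.546, 0.1856, 0.0697] x [-0.22, 0.975, 0.001] z [-0.001, 0.001, -1.0] q [-0.384, 0.871, -0.04, 1.838, 0.071, 0.434, -0.252] F [-0.7, -0.5, -0.7] op 0.274
row [-0.0008, -0.0002, 0.0313] [0.02, -0.07, 0.03] rows>= 0.6
```

View pics/w13.png

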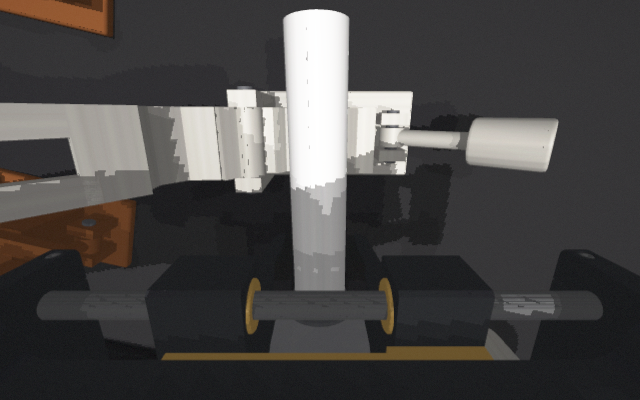

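{"api": "carry_out", "payload": {"commands": [[0,0,0.01,0,0,0],[0,0,0.018,0,0,0],[0,0,0.024,0,0,0],[0,0,0.027,0,0,0],[0,0,0.029,0,0,0],[0,0,0.029,0,0,0]]}}

```text
clock: 24.85
tool_pos: [0.5458, 0.1855, 0.0402]
eef_rot: [0.624, 0.781, -0.0, -0.001]
contact_force: [0.2, -0.3, -1.3]
opening: 0.268
```

```bash
python3 - <<'E'
from h import *
log()
p=r.snapshot("side");cv2.imwrite("pics/s14.png",cv2.resize(p["img"][180:340,180:440],None,fx=3,fy=3))
E
```

```text
t 24.85 p [0.5458, 0.1855, 0.0402] x [-0.22, 0.975, 0.001] z [-0.002, 0.001, -1.0] q [-0.386, 0.921, -0.036, 1.844, 0.074, 0.378, -0.255] F [0.2, -0.3, -1.3] op 0.268
```

View pics/s14.png

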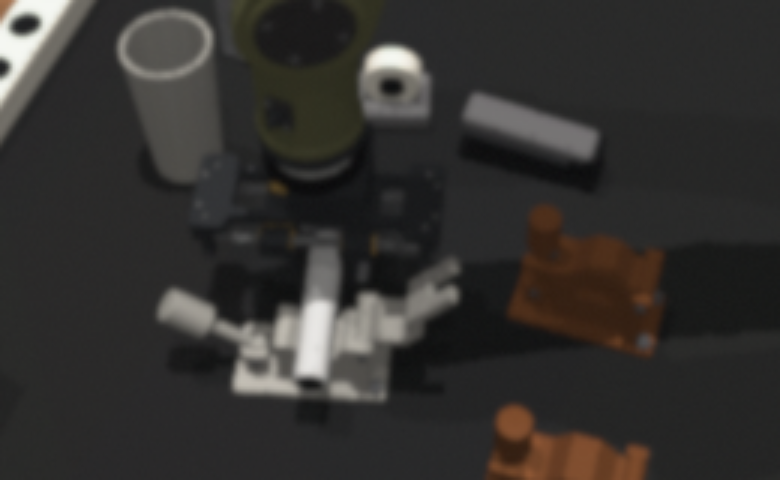

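{"api": "carry_out", "payload": {"commands": [[0,0,0.001,0,0,0],[0,0,0.002,0,0,0],[0,0,0.003,0,0,0],[0,0,0.003,0,0,0]]}}

```text
clock: 25.3
tool_pos: [0.5461, 0.186, 0.0379]
eef_rot: [0.624, 0.781, 0.0, -0.001]
contact_force: [-1.0, 0.7, 1.9]
opening: 0.27
```

```bash
python3 - <<'E'
from h import *
log()
from fit2 import fk
print(fk(pose()[2]["q"],np.load("kin.npy"))[0])
E
```

```text
t 25.3 p [0.5461, 0.186, 0.0379] x [-0.221, 0.975, 0.001] z [-0.0, 0.001, -1.0] q [-0.387, 0.926, -0.036, 1.844, 0.075, 0.373, -0.255] F [-1.0, 0.7, 1.9] op 0.27
[0.5460553  0.18598066 0.03783048]
```

{"api": "carry_out", "payload": {"commands": [[0,0,0,0,0,0],[0,0,0,0,0,0],[0,0,0,0,0,0],[0,0,0,0,0,0],[0,0,0,0,0,0],[0,0,-0.01,0,0,0],[0,0,-0.03,0,0,0],[0,0,-0.06,0,0,0],[0,0,-0.1,0,0,0],[0,0,-0.14,0,0,0],[0,0,-0.18,0,0,0],[0,0,-0.2,0,0,0]], "fingers": 0}}

```text
clock: 26.5
tool_pos: [0.5474, 0.1859, 0.2419]
eef_rot: [0.624, 0.781, 0.003, 0.001]
contact_force: [0.5, 0.7, -0.6]
opening: 1.0
```

```bash
python3 - <<'E'
from h import *
log()
d=wshot("w15",["cup_arm","cup_mid","cap_lip","bolt_nut"])
p=r.snapshot("side");cv2.imwrite("pics/s15.png",cv2.resize(p["img"][180:340,180:440],None,fx=3,fy=3))
for l in ("cup_arm","cup_mid","pencup"): print(l,[(np.round(x["xyz"],4).tolist(),round(x["p"],2)) for x in r.spot_point(p,l)[:2]])
E
```

```text
t 26.5 p [0.5474, 0.1859, 0.2419] x [-0.22, 0.975, 0.002] z [0.004, 0.003, -1.0] q [-0.372, 0.616, -0.058, 1.717, 0.045, 0.805, -0.228] F [0.5, 0.7, -0.6] op 1.0
cup_arm [([0.5435, 0.2025, 0.0552], 0.81)]
cup_mid [([0.5566, 0.1362, 0.0496], 0.68)]
cap_lip [([0.4392, 0.2214, 0.1236], 0.89), ([0.3816, 0.1289, 0.0612], 0.89), ([0.3624, 0.3032, 0.0617], 0.6)]
bolt_nut [([0.626, 0.2648, 0.0649], 0.95), ([0.3599, 0.3055, 0.0927], 0.79), ([0.3824, 0.1272, 0.0915], 0.6)]
cup_arm [([0.5404, 0.2037, 0.0542], 0.95)]
cup_mid [([0.5567, 0.1377, 0.0493], 0.85)]
pencup [([0.5448, 0.1991, 0.0941], 0.7)]
```

View pics/w15.png

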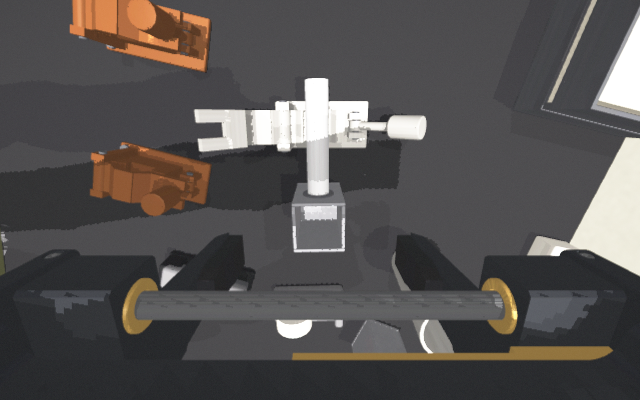

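View pics/s15.png

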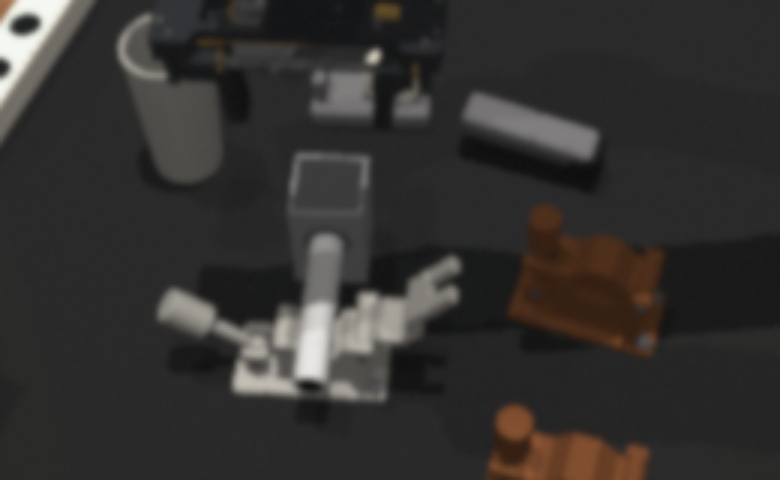

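```bash
python3 - <<'E'
from h import *
from sim import *
q0=np.array(pose()[2]["q"])
ny=np.array([.9755,.220]);H=np.array([.4979,.2365])
S=lambda s,z:[*(H+ny*s),z]
for a in (12.7,192.7):
  run(q0,[(S(-.12,.26),dn(102.7)),(S(-.12,.25),dn(a)),(S(-.12,.107),dn(a)),(S(.05,.107),dn(a)),(S(.083,.07),dn(a)),(S(.20,.1),dn(a))])
to(S(-.12,.26),dn(192.7))
E
```

```text
[0.381 0.21  0.26 ] err 0.0 0.0 q [-0.57  0.41 -0.06  2.09  0.04  0.64 -0.43] step 0.08 margin 0.47
[0.381 0.21  0.25 ] err 0.0 0.0 q [-0.89  0.46  0.42  2.11 -0.32  0.62 -1.6 ] step 0.08 margin 0.45
[0.381 0.21  0.107] err 0.0 0.0 q [-0.69  0.72  0.13  2.25 -0.47  0.2  -1.48] step 0.11 margin 0.16
[0.547 0.248 0.107] err 0.0 0.0 q [-0.65  0.85  0.27  1.76 -0.38  0.58 -1.5 ] step 0.1 margin 0.54
[0.579 0.255 0.07 ] err 0.0 0.0 q [-0.63  0.94  0.26  1.67 -0.39  0.58 -1.49] step 0.05 margin 0.54
[0.693 0.28  0.1  ] err 0.0 0.0 q [-0.58  1.04  0.32  1.25 -0.35  0.9  -1.55] step 0.12 margin 0.65
[0.381 0.21  0.26 ] err 0.0 0.0 q [-0.57  0.41 -0.06  2.09  0.04  0.64 -0.43] step 0.08 margin 0.47
[0.381 0.21  0.25 ] err 0.0 0.0 q [-0.26  0.47 -0.52  2.08  0.36  0.68  0.77] step 0.08 margin 0.48
[0.381 0.21  0.107] err 0.0 0.0 q [-0.48  0.72 -0.21  2.24  0.61  0.24  0.56] step 0.12 margin 0.2
[0.547 0.248 0.107] err 0.0 0.0 q [-0.28  0.86 -0.39  1.74  0.5   0.64  0.84] step 0.1 margin 0.6
[0.579 0.255 0.07 ] err 0.0 0.0 q [-0.28  0.94 -0.38  1.65  0.51  0.65  0.86] step 0.05 margin 0.61
[0.693 0.28  0.1  ] err 0.0 0.0 q [-0.26  1.04 -0.43  1.23  0.45  0.97  1.03] step 0.12 margin 0.93
row [0.0606, -0.1551, -0.0232] [-0.13, -0.19, -89.96] rows>= 10.5
```

Going with x az 192.7; fingers shut on the way.

{"api": "carry_out", "payload": {"commands": [[0,0,-0.03,0,0,-8],[0.01,-0.03,-0.04,0,0,-16],[0.02,-0.06,-0.04,0,0,-24],[0.03,-0.09,-0.04,0,0,-32],[0.04,-0.12,-0.04,0,0,-40],[0.06,-0.155,-0.04,0,0,-48],[0.06,-0.155,-0.04,0,0,-56],[0.06,-0.155,-0.03,0,0,-64],[0.06,-0.155,-0.02,0,0,-72],[0.06,-0.155,-0.02,0,0,-80],[0.06,-0.155,-0.02,0,0,-88],[0.06,-0.155,-0.02,0,0,-90]], "fingers": 255, "grip_force": 20}}

```text
clock: 28.15
tool_pos: [0.3814, 0.2095, 0.2571]
eef_rot: [-0.112, 0.994, 0.0, -0.001]
contact_force: [-0.1, -0.8, -1.1]
opening: 0.008
```

```bash
python3 - <<'E'
from h import *
from sim import *
log()
ny=np.array([.9755,.220]);H=np.array([.4979,.2365])
S=lambda s,z:[*(H+ny*s),z]
d=wshot("w16",["cap_lip"])
to(S(-.12,.11),dn(192.7))
E
```

```text
t 28.15 p [0.3814, 0.2095, 0.2571] x [-0.975, -0.222, 0.003] z [-0.003, 0.0, -1.0] q [-0.247, 0.455, -0.526, 2.073, 0.346, 0.7, 0.798] F [-0.1, -0.8, -1.1] op 0.008
cap_lip [([0.3782, 0.1312, 0.0639], 0.97), ([0.3639, 0.3046, 0.0643], 0.78)]
row [0.0003, 0.0005, 0.1474] [0.07, -0.11, -0.09] rows>= 2.9
```

View pics/w16.png

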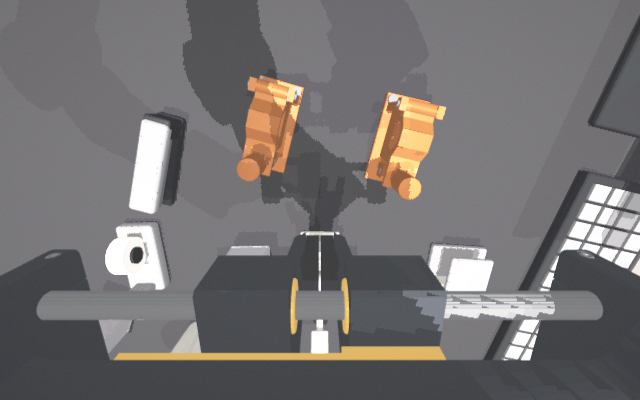

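{"api": "carry_out", "payload": {"commands": [[0,0,0.045,0,0,0],[0,0,0.09,0,0,0],[0,0,0.13,0,0,0],[0,0,0.147,0,0,0],[0,0,0.147,0,0,0],[-0.015,0,0.147,0,0,0],[-0.03,0,0.147,0,0,0],[-0.045,0,0.147,0,0,0],[-0.06,0,0.147,0,0,0],[-0.075,0,0.147,0,0,0],[-0.09,0,0.147,0,0,0]]}}

```text
clock: 29.35
tool_pos: [0.4692, 0.2295, 0.1122]
eef_rot: [-0.11, 0.994, 0.0, -0.001]
contact_force: [-8.4, -1.8, 18.5]
opening: 0.003
```

```bash
python3 - <<'E'
from h import *
log()
p=r.snapshot("side");cv2.imwrite("pics/s17.png",cv2.resize(p["img"][180:340,180:440],None,fx=3,fy=3))
for l in ("cap_lip","cup_arm"): print(l,[(np.round(x["xyz"],4).tolist(),round(x["p"],2)) for x in r.spot_point(p,l)[:4]])
E
```

```text
t 29.35 p [0.4692, 0.2295, 0.1122] x [-0.976, -0.219, 0.002] z [-0.002, 0.0, -1.0] q [-0.318, 0.777, -0.372, 1.974, 0.563, 0.494, 0.694] F [-8.4, -1.8, 18.5] op 0.003
cap_lip [([0.3555, 0.3031, 0.0654], 0.92), ([0.3765, 0.1339, 0.0655], 0.77)]
cup_arm [([0.5418, 0.2034, 0.0559], 0.89), ([0.5592, 0.1399, 0.05], 0.45)]
```

View pics/s17.png

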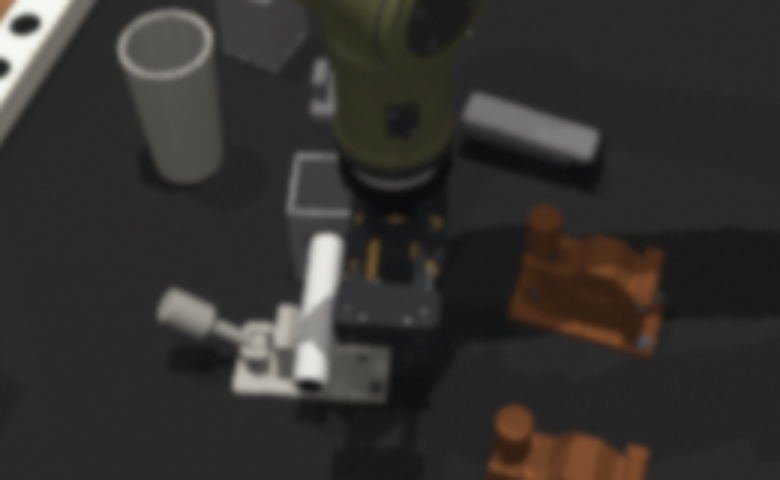

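```bash
python3 - <<'E'
from h import *
log()
d=wshot("w18",["cap_lip"])
p=r.snapshot("top");cv2.imwrite("pics/t18.png",cv2.resize(p["img"][100:280,180:400],None,fx=3.3,fy=3.3))
print(pose()[2]["moment"])
E
```

```text
t 29.5 p [0.4706, 0.2301, 0.1129] x [-0.976, -0.218, -0.002] z [0.001, 0.002, -1.0] q [-0.318, 0.776, -0.371, 1.973, 0.564, 0.492, 0.693] F [0.2, -1.5, 4.4] op 0.005
cap_lip [([0.3802, 0.1318, 0.0617], 0.69), ([0.3644, 0.3028, 0.0616], 0.65)]
[-0.05961342 -0.03813999 -0.02056712]
```

View pics/w18.png

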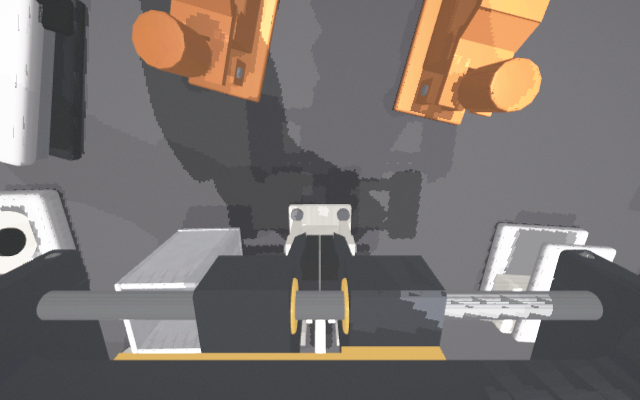

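View pics/t18.png

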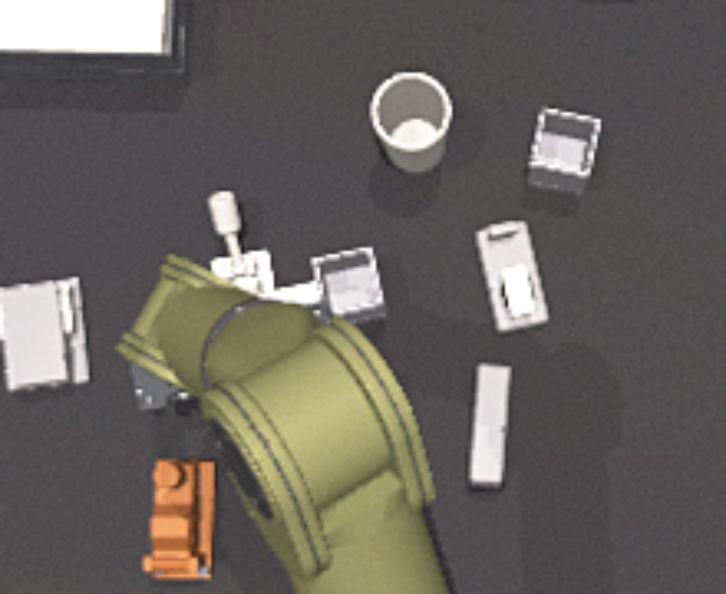

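{"api": "carry_out", "payload": {"commands": [[-0.008,0,0,0,0,0],[-0.016,0,0,0,0,0],[-0.024,0,0,0,0,0],[-0.032,0,0,0,0,0],[-0.032,0,0,0,0,0]]}}

```text
clock: 30.15
tool_pos: [0.503, 0.2375, 0.112]
eef_rot: [-0.11, 0.994, 0.001, 0.002]
contact_force: [2.7, -1.6, 7.9]
opening: 0.009
```

```bash
python3 - <<'E'
from h import *
log()
p=r.snapshot("side");cv2.imwrite("pics/s19.png",cv2.resize(p["img"][180:340,180:440],None,fx=3,fy=3))
E
```

```text
t 30.15 p [0.503, 0.2375, 0.112] x [-0.976, -0.219, -0.004] z [0.003, 0.003, -1.0] q [-0.291, 0.807, -0.395, 1.878, 0.548, 0.561, 0.744] F [2.7, -1.6, 7.9] op 0.009
```

View pics/s19.png

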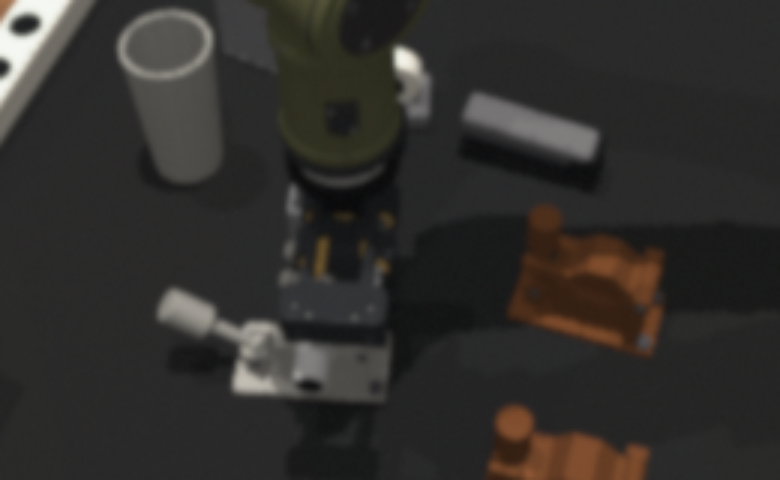

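```bash
python3 - <<'E'
from h import *
log()
d=wshot("w20",["cap_lip"])
cv2.imwrite("pics/w20z.png",cv2.resize(d["img"][190:370,220:420],None,fx=3.5,fy=3.3))
E
```

```text
t 30.2 p [0.5031, 0.2375, 0.112] x [-0.976, -0.219, -0.004] z [0.004, 0.003, -1.0] q [-0.291, 0.807, -0.395, 1.878, 0.548, 0.561, 0.744] F [3.1, -0.9, 6.6] op 0.004
cap_lip [([0.362, 0.3029, 0.0628], 0.96), ([0.5399, 0.2468, 0.1351], 0.68)]
```

View pics/w20z.png

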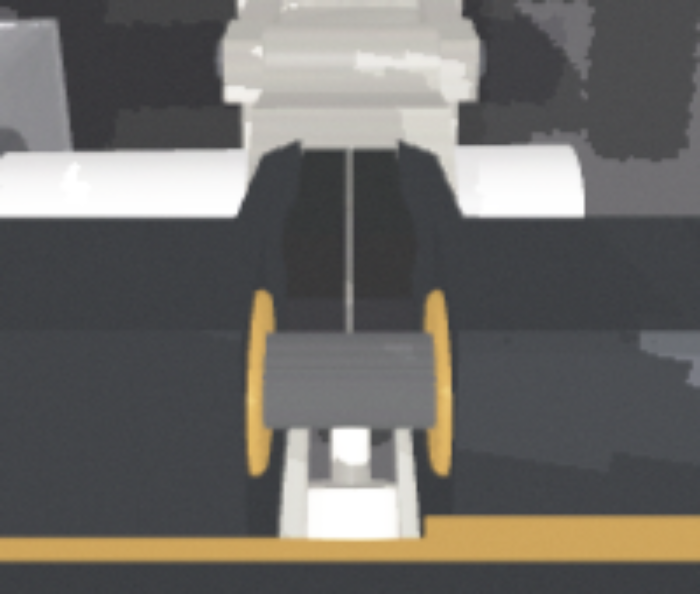

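{"api": "carry_out", "payload": {"commands": [[-0.008,0,-0.002,0,0,0],[-0.016,0,-0.003,0,0,0],[-0.024,0,-0.003,0,0,0],[-0.032,0,-0.002,0,0,0],[-0.04,0,0.0,0,0,0],[-0.046,0,0.003,0,0,0],[-0.052,0,0.007,0,0,0],[-0.058,0,0.012,0,0,0],[-0.064,0,0.018,0,0,0],[-0.07,0,0.026,0,0,0],[-0.07,0,0.026,0,0,0]]}}

```text
clock: 31.4
tool_pos: [0.5692, 0.252, 0.0831]
eef_rot: [-0.111, 0.994, 0.0, -0.001]
contact_force: [-0.6, -0.5, -1.0]
opening: 0.006
```

```bash
python3 - <<'E'
from h import *
log()
d=wshot("w21",["cap_lip","bolt_nut"])
cv2.imwrite("pics/w21z.png",cv2.resize(d["img"][190:370,220:420],None,fx=3.5,fy=3.3))
p,_,_=pose();print("s",(p[0]-.4979)*.9755+(p[1]-.2365)*.22)
E
```

```text
t 31.4 p [0.5692, 0.252, 0.0831] x [-0.976, -0.22, 0.002] z [-0.002, 0.0, -1.0] q [-0.266, 0.917, -0.41, 1.677, 0.538, 0.663, 0.827] F [-0.6, -0.5, -1.0] op 0.006
cap_lip [([0.5517, 0.1373, 0.0491], 0.18)]
bolt_nut [([0.6274, 0.2679, 0.0628], 0.84)]
s 0.0725388507933951
```

View pics/w21z.png

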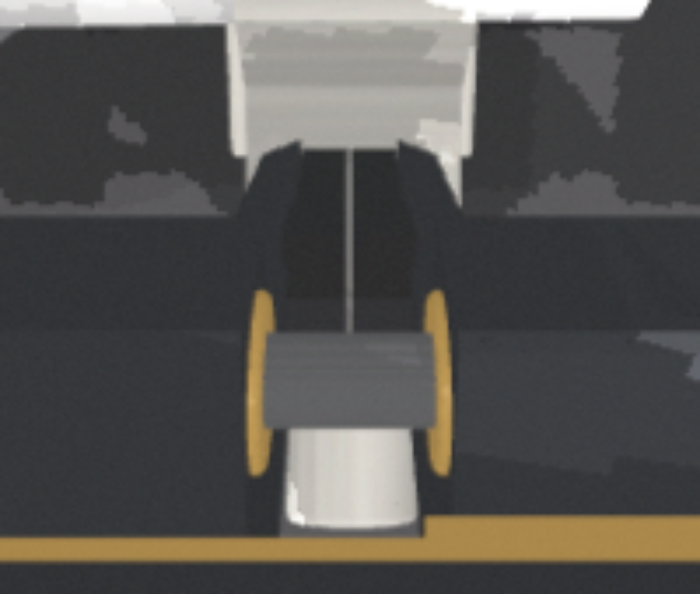

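{"api": "carry_out", "payload": {"commands": [[-0.003,0,0.005,0,0,0],[-0.003,0,0.009,0,0,0],[-0.003,0,0.012,0,0,0],[-0.003,0,0.014,0,0,0],[-0.003,0,0.015,0,0,0],[-0.003,0,0.016,0,0,0],[-0.003,0,0.016,0,0,0]]}}

```text
clock: 32.25
tool_pos: [0.5715, 0.2529, 0.0684]
eef_rot: [-0.111, 0.994, 0.0, -0.001]
contact_force: [-1.6, 0.1, 0.7]
opening: 0.002
```

```bash
python3 - <<'E'
from h import *
log()
E
```

```text
t 32.25 p [0.5715, 0.2529, 0.0684] x [-0.975, -0.221, 0.001] z [-0.001, 0.001, -1.0] q [-0.272, 0.94, -0.399, 1.675, 0.55, 0.642, 0.82] F [-1.6, 0.1, 0.7] op 0.002
```

{"api": "carry_out", "payload": {"commands": [[0,0,0.001,0,0,0],[0,0,0.002,0,0,0],[0,0,0.003,0,0,0],[0,0,0.003,0,0,0]]}}

```text
clock: 32.65
tool_pos: [0.5717, 0.2529, 0.0673]
eef_rot: [-0.111, 0.994, 0.0, -0.0]
contact_force: [-3.3, -2.9, 12.6]
opening: 0.007
```

```bash
python3 - <<'E'
from h import *
log()
E
```

```text
t 32.65 p [0.5717, 0.2529, 0.0673] x [-0.975, -0.22, 0.0] z [-0.0, 0.0, -1.0] q [-0.274, 0.941, -0.398, 1.675, 0.552, 0.639, 0.818] F [-3.3, -2.9, 12.6] op 0.007
```

{"api": "carry_out", "payload": {"commands": [[0,0,0.0015,0,0,0],[0,0,0.0015,0,0,0],[0,0,0.0015,0,0,0],[0,0,-0.02,0,0,0],[0.0,0,-0.06,0,0,0],[0.0,0,-0.1,0,0,0],[0.0,0,-0.14,0,0,0],[0.02,0,-0.18,0,0,0],[0.06,0,-0.2,0,0,0],[0.1,0,-0.2,0,0,0],[0.1,0,-0.2,0,0,0]]}}

```text
clock: 33.75
tool_pos: [0.4681, 0.2288, 0.2659]
eef_rot: [-0.113, 0.994, -0.002, -0.003]
contact_force: [0.6, -0.7, -0.2]
opening: 0.004
```

```bash
python3 - <<'E'
from h import *
log()
d=wshot("w22",["cap_lip","bolt_nut"])
p=r.snapshot("side");cv2.imwrite("pics/s22.png",cv2.resize(p["img"][180:340,180:440],None,fx=3,fy=3))
for l in ("cap_lip","bolt_nut","cup_arm","cup_mid","clamp_bore"): print(l,[(np.round(x["xyz"],4).tolist(),round(x["p"],2)) for x in r.spot_point(p,l)[:3]])
E
```

```text
t 33.75 p [0.4681, 0.2288, 0.2659] x [-0.974, -0.225, 0.006] z [-0.006, -0.004, -1.0] q [-0.197, 0.561, -0.554, 1.826, 0.374, 0.868, 0.868] F [0.6, -0.7, -0.2] op 0.004
cap_lip [([0.3643, 0.3057, 0.0626], 0.8)]
bolt_nut [([0.3587, 0.3064, 0.0907], 0.92), ([0.3808, 0.1299, 0.0906], 0.76), ([0.5434, 0.198, 0.0592], 0.4)]
cap_lip [([0.573, 0.2521, 0.062], 0.8), ([0.36, 0.3035, 0.0659], 0.7), ([0.3761, 0.132, 0.0625], 0.66)]
bolt_nut [([0.3625, 0.3034, 0.0959], 0.68), ([0.6306, 0.2686, 0.0694], 0.67), ([0.3796, 0.1331, 0.0922], 0.66)]
cup_arm [([0.5412, 0.1984, 0.0596], 0.91)]
cup_mid [([0.5579, 0.1393, 0.0491], 0.69)]
clamp_bore [([0.3317, 0.1314, 0.0555], 0.93), ([0.5306, 0.2456, 0.0584], 0.81), ([0.3148, 0.3071, 0.0563], 0.81)]
```

View pics/s22.png

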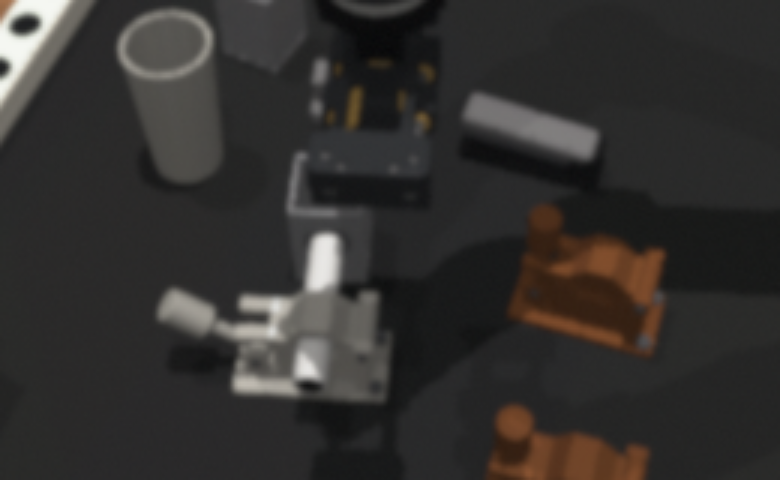

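View pics/w22.png

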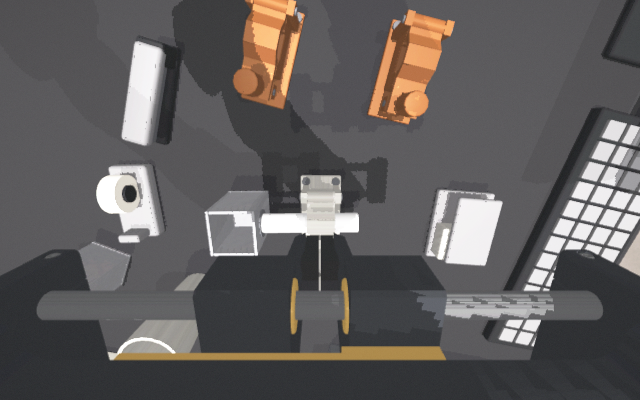

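```bash
python3 - <<'E'
from h import *
from sim import *
ny=np.array([.9755,.220]);H=np.array([.4979,.2365])
S=lambda s,z:[*(H+ny*s),z]
to(S(.195,.2),dn(192.7))
run(np.array(pose()[2]["q"]),[(S(.195,.2),dn(192.7)),(S(.195,.062),dn(192.7)),(S(.11,.09),dn(192.7))])
E
```

```text
row [-0.2187, 0.0003, 0.065] [0.08, -0.07, 0.0] rows>= 4.6
[0.688 0.279 0.2  ] err 0.0 0.0 q [-0.24  0.93 -0.49  1.17  0.43  1.13  1.05] step 0.13 margin 0.96
[0.688 0.279 0.062] err 0.0 0.0 q [-0.25  1.08 -0.44  1.26  0.5   0.91  0.99] step 0.06 margin 0.87
[0.605 0.261 0.09 ] err 0.0 0.0 q [-0.25  0.95 -0.43  1.56  0.52  0.75  0.88] step 0.11 margin 0.71
```

{"api": "carry_out", "payload": {"commands": [[-0.045,0,0.01,0,0,0],[-0.09,0,0.02,0,0,0],[-0.135,0,0.03,0,0,0],[-0.18,0,0.045,0,0,0],[-0.219,0,0.065,0,0,0],[-0.219,0,0.09,0,0,0],[-0.219,0,0.13,0,0,0],[-0.219,0,0.17,0,0,0],[-0.219,0,0.2,0,0,0],[-0.219,0,0.203,0,0,0],[-0.219,0,0.203,0,0,0]]}}

```text
clock: 35.3
tool_pos: [0.6876, 0.2791, 0.0619]
eef_rot: [-0.111, 0.994, 0.0, -0.001]
contact_force: [0.9, 1.0, 0.8]
opening: 0.004
```

```bash
python3 - <<'E'
from h import *
log()
d=wshot("w23",["bolt_nut","cap_lip"])
p,_,_=pose();print("s",(p[0]-.4979)*.9755+(p[1]-.2365)*.22)
E
```

```text
t 35.3 p [0.6876, 0.2791, 0.0619] x [-0.975, -0.22, 0.002] z [-0.002, 0.001, -1.0] q [-0.252, 1.085, -0.447, 1.256, 0.503, 0.911, 0.995] F [0.9, 1.0, 0.8] op 0.004
bolt_nut [([0.626, 0.2675, 0.0651], 0.6)]
cap_lip []
s 0.1962797782585524
```

View pics/w23.png

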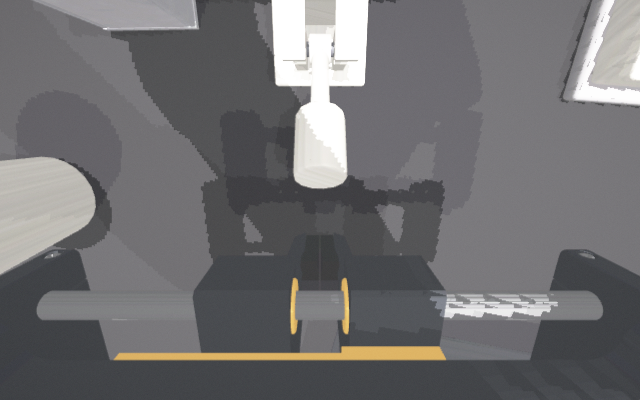

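{"api": "carry_out", "payload": {"commands": [[0.012,0,0,0,0,0],[0.022,0,0,0,0,0],[0.032,0,-0.002,0,0,0],[0.04,0,-0.005,0,0,0],[0.048,0,-0.009,0,0,0],[0.055,0,-0.013,0,0,0],[0.062,0,-0.017,0,0,0],[0.068,0,-0.02,0,0,0],[0.073,0,-0.023,0,0,0],[0.076,0,-0.025,0,0,0],[0.076,0,-0.025,0,0,0]]}}

```text
clock: 36.55
tool_pos: [0.6126, 0.2623, 0.0874]
eef_rot: [-0.111, 0.994, 0.0, -0.001]
contact_force: [0.2, 0.9, 0.4]
opening: 0.006
```

```bash
python3 - <<'E'
from h import *
log()
d=wshot("w24",["bolt_nut","cap_lip"])
p,_,_=pose();print("s",(p[0]-.4979)*.9755+(p[1]-.2365)*.22)
E
```

```text
t 36.55 p [0.6126, 0.2623, 0.0874] x [-0.975, -0.221, 0.003] z [-0.003, 0.0, -1.0] q [-0.25, 0.96, -0.436, 1.528, 0.517, 0.772, 0.895] F [0.2, 0.9, 0.4] op 0.006
bolt_nut [([0.5875, 0.2573, 0.0889], 0.56)]
cap_lip [([0.5744, 0.2524, 0.0656], 0.95)]
s 0.11780017837010001
```

View pics/w24.png

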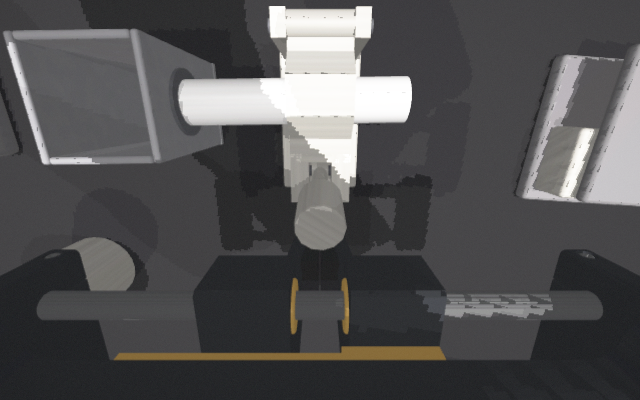

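{"api": "carry_out", "payload": {"commands": [[0.002,0,-0.001,0,0,0],[0.004,0,-0.002,0,0,0],[0.006,0,-0.003,0,0,0],[0.008,0,-0.003,0,0,0],[0.008,0,-0.003,0,0,0]]}}

```text
clock: 37.2
tool_pos: [0.6056, 0.2606, 0.0907]
eef_rot: [-0.111, 0.994, 0.0, -0.001]
contact_force: [0.3, 0.4, 0.9]
opening: 0.009
```

```bash
python3 - <<'E'
from h import *
log()
p,_,_=pose();print("s",(p[0]-.4979)*.9755+(p[1]-.2365)*.22)
E
```

```text
t 37.2 p [0.6056, 0.2606, 0.0907] x [-0.975, -0.221, 0.001] z [-0.001, 0.001, -1.0] q [-0.251, 0.947, -0.435, 1.553, 0.518, 0.759, 0.885] F [0.3, 0.4, 0.9] op 0.009
s 0.11036758938733426
```

{"api": "carry_out", "payload": {"commands": [[0.0015,0,0,0,0,0],[0.003,0,0,0,0,0],[0.004,0,0,0,0,0],[0.004,0,0,0,0,0]]}}

```text
clock: 37.6
tool_pos: [0.6017, 0.2597, 0.0906]
eef_rot: [-0.111, 0.994, 0.0, -0.001]
contact_force: [0.4, 0.3, 0.2]
opening: 0.005
```

```bash
python3 - <<'E'
from h import *
log()
p,_,_=pose();print("s",(p[0]-.4979)*.9755+(p[1]-.2365)*.22)
E
```

```text
t 37.6 p [0.6017, 0.2597, 0.0906] x [-0.975, -0.221, 0.001] z [-0.001, 0.001, -1.0] q [-0.252, 0.943, -0.433, 1.566, 0.52, 0.75, 0.879] F [0.4, 0.3, 0.2] op 0.005
s 0.10641108574912668
```

```bash
python3 - <<'E'
from h import *
d=wshot("w25",["bolt_nut","cap_lip"])
cv2.imwrite("pics/w25z.png",cv2.resize(d["img"][100:300,220:420],None,fx=3,fy=3))
E
```

```text
bolt_nut [([0.5785, 0.2558, 0.0912], 0.71), ([0.5067, 0.4599, 0.0038], 0.39)]
cap_lip [([0.5761, 0.254, 0.0625], 0.74)]
```

View pics/w25z.png

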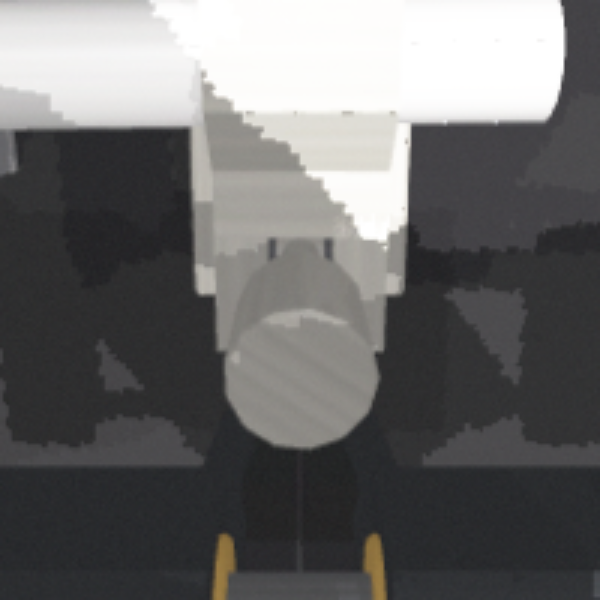

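{"api": "carry_out", "payload": {"commands": [[0.001,0,0,0,0,0],[0.002,0,0,0,0,0],[0.003,0,0,0,0,0],[0.003,0,0,0,0,0]]}}

```text
clock: 38.15
tool_pos: [0.6006, 0.2595, 0.0907]
eef_rot: [-0.111, 0.994, 0.001, 0.001]
contact_force: [4.8, 1.8, -2.5]
opening: 0.002
```

{"api": "carry_out", "payload": {"commands": [[0.001,0,0,0,0,0],[0.001,0,0,0,0,0],[0.001,0,0,0,0,0],[-0.02,0,0,0,0,0],[-0.05,0,0,0,0,0],[-0.08,0,-0.02,0,0,0],[-0.08,0,-0.06,0,0,0],[-0.06,0,-0.1,0,0,0],[-0.02,0,-0.14,0,0,0],[0.02,0,-0.17,0,0,0],[0.05,0,-0.18,0,0,0],[0.05,0,-0.18,0,0,0]]}}

```text
clock: 39.35
tool_pos: [0.546, 0.2478, 0.2731]
eef_rot: [-0.113, 0.994, -0.0, -0.001]
contact_force: [1.1, 0.3, 0.5]
opening: 0.005
```

```bash
python3 - <<'E'
from h import *
log()
d=wshot("w26",["bolt_nut","cap_lip"])
p=r.snapshot("side");cv2.imwrite("pics/s26.png",cv2.resize(p["img"][180:340,180:440],None,fx=3,fy=3))
for l in ("cap_lip","bolt_nut","cup_arm","cup_mid","tumbler","tape"): print(l,[(np.round(x["xyz"],4).tolist(),round(x["p"],2)) for x in r.spot_point(p,l)[:3]])
E
```

```text
t 39.35 p [0.546, 0.2478, 0.2731] x [-0.975, -0.224, 0.002] z [-0.002, -0.0, -1.0] q [-0.196, 0.657, -0.544, 1.591, 0.383, 1.005, 0.94] F [1.1, 0.3, 0.5] op 0.005
bolt_nut [([0.5775, 0.2553, 0.0907], 0.63), ([0.362, 0.3063, 0.09], 0.58)]
cap_lip [([0.3798, 0.1324, 0.0628], 0.76), ([0.5752, 0.2536, 0.0649], 0.71), ([0.3659, 0.301, 0.0636], 0.58)]
cap_lip [([0.3768, 0.133, 0.0646], 0.79), ([0.3608, 0.305, 0.0663], 0.55)]
bolt_nut [([0.5833, 0.2558, 0.0934], 0.73), ([0.3808, 0.1321, 0.0915], 0.64), ([0.5605, 0.1378, 0.0506], 0.22)]
cup_arm [([0.5398, 0.1988, 0.0572], 0.84)]
cup_mid [([0.5563, 0.1388, 0.0482], 0.91)]
tumbler [([0.7188, 0.0808, 0.0026], 0.9)]
tape [([0.5735, -0.0268, 0.0002], 0.96)]
```

View pics/s26.png

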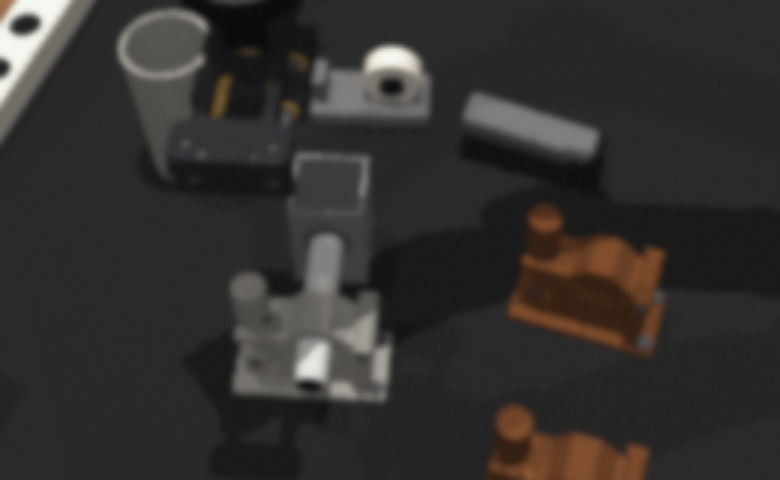

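View pics/w26.png

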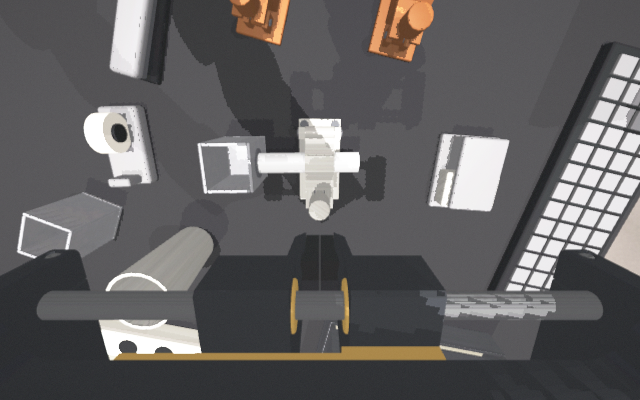

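```bash
python3 -c "
from plant import r
print(r.finish_job())"
```

```text
the job is handed in; nothing more can be done
None
```

I finished the clamp job and handed it in at about 39 s on the clock. `finish_job` gave no verdict, so the results below are my own checks.

**What I did**
- I lifted the pen cup by its arm and stood it on its far wall with the arm straight up.
- I regripped it from the mouth side, turned it mouth-up and laid the arm in the light-coloured clamp, with the cup standing on the table beside it.
- With shut fingers I pushed the hinged half down over the arm, then pushed the bolt upright into the slot.

**Last checks**
- **Cup:** it is mouth-up with the arm in the bore. The bore measured about (0.533, 0.244), and by the grasp it sits about 81 mm from the cup's wall.
- **Hinged half:** the press down stopped at about 13 N with the fingertips 67 mm above the table, which is where the shut lip's top should be.
- **Bolt:** it met its stop at about 5 N. The nut then showed at about 91–93 mm up, and upright it should be at 92 mm.
- **Bystanders:** the tumbler and tape measured within about 6 mm of where they started, close to the detector's error. I did not measure the other five again, but the last pictures showed no sign that any had moved.
- **Robot:** the gripper ended clear of everything, about 0.27 m up.

**What disagreed**
- Pushing the hinged half past upright briefly gave about 18 N at the fingertips. It dropped right away, and the swing went on normally.
- The lip first measured 4–6 mm nearer the hinge than it should be; later wrist views put it 2–4 mm off.
- I judged the cap and bolt angles from pushing them to their stops and from pictures, because no joint readings were available.

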